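Refit the crank of a jeweller's rolling mill and lock it with its hairpin clip

ROBOT

A 6-joint arm with a two-finger parallel gripper is mounted at the origin on the work surface. World frame = base frame: x ahead of the robot, y to its left, z up, the work surface at z = 0. Lengths are in m, angles in rad, forces in N, time in s.
With the tool pointing down it reaches from about 0.3 to 0.825 m from the base axis. Payload 5.4 kg.
Tool frame: the origin (TCP) lies at the very end of the fingers, on their centre line; the grasp point (between the pads) lies 19 mm behind it; z points along the fingers, y is the direction in which the jaws open and shut (so a half turn about z gives the same grasp; the last joint's range is limited). The gripper opens to 92 mm and grips with 3 to 60 N. Pads are 20 mm wide; open, the fingers measure 128 mm over their backs; the gripper's body (75 mm by 189 mm) begins 69 mm behind the grasp point.
Start: joints at [-1.355, 0.158, 1.597, -0, 1.386, -0.21], TCP at [0.237, -0.524, 0.215] pointing down, gripper open.
Joint ranges: [-2.91, 2.91], [-0.94, 2.29], [0.18, 2.7], [-1.29, 4.43], [0.17, 2.64], [-3, 3]. Speed limits (rad/s): [2.57, 2.57, 3.14, 3.14, 3.14, 3.14].

INTERFACE

Orientations are given as a unit quaternion [w, x, y, z].
In Python, from cell import * gives the robot as it stands. The module is installed in compiled form; this text tells all that it offers.
- The arm moves only by the shell command python3 -m inch 'ROWS' [FORCE]. ROWS is JSON, a list of rows, each an object with "rot": the turn, a rotation vector about the tool's x, y, z in degrees, a list of three; "travel": the shift along the tool's x, y, z in cm, a list of three; "fingers": the finger opening in cm, from 0 to 9.19. In form: [{"rot": [rx, ry, rz], "travel": [dx, dy, dz], "fingers": fingers}, ...]. A call has 1 to 10 rows; each row is the pose to reach, as a shift and turn from the pose commanded when the call began, along the tool's axes at that moment; what a row does not reach only later rows make up. A row lasts 1/8 s, in which the tool goes at most 62.5 mm and 10.7 degrees, less where a joint would pass 70% of its speed; a pose out of reach is approached as far as the arm can. A call with a gripper value outside its range is refused whole. The fingers move at their own pace and stop on an object; FORCE is the grip in N (left out, the last holds). Time passes only in rows, so rows that repeat a pose let the fingers close. It gives the time, the measured TCP pose, the force and the opening at its end, in the units of the state.
- sense(): the state, without advancing time (a new reading comes with each control period).
- capture(name): name is "side" or "top" or "wrist"; returns a dict with "pixels" (384x512x3 uint8, blue, green, red), "K" (3x3 intrinsics, pixels), "k1" (the pictures are not rectified: a ray, as slopes to the right and down, at radius r is drawn at 1 + k1 r^2 times it, then the intrinsics apply), "R" (3x3) and "t" (3): a world point X has camera coordinates R X + t; the wrist camera has in their place "mount" (4x4, takes a point from camera to tool coordinates, whose origin is the TCP and whose axes are the flange's). Camera axes: x right, y down, z forward; pixel columns grow to the right and rows downward; lengths in m; the calibration is good to about 2 mm. A picture is of the moment at which its call begins: read the wrist's pose just before it. There is no depth.
- job_done(): hands the job in, once; it reports no verdict.
Trained networks look in a picture, given as the dict that the camera call returned (one of the last four; its "shot" number tells which), for a name from the list of things; names that differ only in an ending like _2 or _b are one class to them, and where a whole thing is asked for, a point or a joint stands for the part that bears it (a point fixed in the world has none). Each returns a list of dicts, best first, with "p" (0 to 1); they miss things now and then, are a little off and sometimes report something else, mostly with a low value. They report only what shows in the picture. A call takes as long as a camera call. They do not tell look-alikes from the thing itself.
- regions_of(label, picture): "pixels" (384x512 bool, what is visible of it).
- place_of(label, picture): "location" ([x, y, z] in m, in the coordinates of the camera as it stood for that picture, good to about 4 mm: a listed point, or the origin of a listed thing).
The state is a dict: "clock": time; "qpos": joint angles; "joint_velocities": joint speeds; "tau": joint torques, N m; "eef_pos": TCP position; "orientation": TCP orientation; "force": force on the tool from outside, world axes, zero at the start; "moment": the same for the moment, N m; "finger_gap": opening from 0.0 (shut) to 1.0 (fully open).
Only numpy, scipy, OpenCV 4.12 (cv2) and the standard library are available. Lean on these libraries where they do the work, as an engineer would, in place of code of your own. Each camera call takes 0.05 s, during which the arm holds its last target.

TASK

Push the hand crank of the small rolling mill fully home along its shaft, so that the cross-hole in the shaft is uncovered. Then take the hairpin clip out of the wooden rack and slide its straight leg down through the cross-hole until the sprung leg snaps round the shaft and hugs it, and let go. The shaft has end play, so feel for the hole; work gently, never pressing on the mill with more than about 20 N, and leave the other things on the bench where they are.

Things in the scene. Friction and masses are not known exactly. Their poses are not given: they have to be found in the camera images.
- mill: small grey bench rolling mill, fixed to the bench, 180 mm high, body 150 x 130 mm. Origin under its middle, at bench height, z up. Its steel shaft, 16 mm in diameter, sticks out level along the mill's -y, with its axis 115 mm above the bench, from a round boss whose face is 55 mm from the origin. The shaft end is 73 to 97 mm from the boss face
- hole_zone (a point): point on the shaft's axis 59 mm out from the boss face, axes as the mill's (the shaft points to -y). A vertical cross-hole, 6 mm square, goes through the shaft near here: through end play its true middle lies up to 12 mm to either side along the shaft, different each time, but it does not shift while worked on. The shaft's top is 8 mm above this point
- crank (a joint): how far the crank is pulled out along the shaft from home, in m: 0 = home against the boss, up to 0.042. It slides stiffly (about 5 N) and stays where it is left; it does not turn. When pulled out its sleeve covers the cross-hole; when home the sleeve ends 40 mm from the boss face
- crank_face (a point): point to push: on the outer face of the crank's dark steel disc (56 mm in diameter, 12 mm thick), 20 mm above the shaft's axis; push along the mill's +y. A sleeve 24 mm in diameter, 28 mm long, runs out from the disc round the shaft; the arm hangs down, with a level wooden grip 22 mm thick, 60 mm long, pointing outwards 73 mm below the shaft
- rack: wooden block 70 x 90 x 50 mm (x, y, z), fixed to the bench, with some short steel punches in its edges; origin under its middle. In its middle a slot 21 mm (along x) by 6 mm, 40 mm deep, in which the clip stands, straight leg and sprung leg down
- clip_grip (a point): middle of the hairpin clip's black rubber grip, a block 26 mm (clip x) by 10 mm (clip y) by 24 mm high (clip z, pointing up, away from the legs), with a 9 mm wire loop on top; its underside starts 20 mm above the rack's top. Clip: 4 mm steel wire, 93 mm long in all, about 65 g. The sprung leg hangs at the +x side, its bent-out end at x +9 mm and 61 mm below; it may go on either side of the shaft
- clip_seat (a point): point on the clip's straight leg (which is parallel to z), 38 mm below and 5 mm to -x of clip_grip, and 34 mm up from the leg's tip (narrowed to 2.6 mm over its last 1 mm); axes as the clip's. A collar 9 mm wide round the leg, starting 8 mm above this point, stops on the shaft's top. When the clip is fully on, this point lies on the shaft's axis and the clip's x is square to the shaft
- spring (a joint): how far the clip's sprung leg is bent open, in rad: 0 relaxed, about 0.11 while it passes over the shaft, back to nearly 0 when it hugs the shaft. Pushing the clip on takes 5 to 15 N and then the collar meets the shaft
- mug: white mug, 80 mm wide, 90 mm high, bystander; origin under its middle
- hammer: small hammer lying on the bench, bystander; origin below its middle
- bangle: brass bangle 68 mm wide, 12 mm high, lying on the bench, bystander; origin under its middle
- jar: small glass jar 50 mm wide, 60 mm high, bystander; origin under its middle
Not all that is in view belongs to the job. What is meant by the part that bears clip_grip is not pink, and is the smaller of those in its own colour.

How it is judged:
On the way, in this order (a step that is already met when the one before it is completed fails the run):
1. the crank is home on the shaft (within 3 mm) (value of joint crank below 0.003 m), for 0.2 s.
2. the clip's straight leg has entered the cross-hole (z of clip_seat in the frame of hole_zone below 0.03 m and x of clip_seat in the frame of hole_zone between -0.004 and 0.004 m and y of clip_seat in the frame of hole_zone between -0.014 and 0.014 m), for 0.05 s.
At the end, for the whole second after the job is handed in: crank home (within 3 mm); clip_seat within 3 mm of the shaft axis in height and sideways and 14 mm of hole_zone along it, clip x within 0.35 rad of square to the shaft; sprung leg closed round the shaft (bent open under 0.05 rad); clip released and at rest (value of joint crank below 0.003 m and z of clip_seat in the frame of hole_zone between -0.003 and 0.003 m and x of clip_seat in the frame of hole_zone between -0.003 and 0.003 m and y of clip_seat in the frame of hole_zone between -0.014 and 0.014 m and angle between the x axis of clip_seat and the x axis of mill, either way round below 0.35 rad and value of joint spring below 0.05 rad and linear speed of clip below 0.02 m/s); the robot touches nothing.
It fails at once if the clip presses on the mill, shaft or crank with more than 25 N (contact force between clip and mill above 25 N).
It fails at once if the robot itself presses on the mill, shaft or crank with more than 35 N (contact force between any of the fingers, the arm and mill above 35 N).
It fails at once if a bystander (mug, hammer, bangle, jar) is moved by more than 30 mm (distance of any of mug, hammer, bangle, jar from where it was at the start of the episode above 0.03 m).
It also fails if it takes over 72 s, if anything falls off the work surface, if the arm or the gripper's body presses on something with over 40 N, if the wrist force passes 120 N, or if a joint passes its speed limit or range.

## Working session

There is one attempt and no reset: what is moved stays moved. The work goes in short steps, Python scripts to look and compute and a shell command to move; the robot and the scene stay as the last step left them, time stands still between calls to the robot, and variables do not carry over. Pictures are saved under pics/ and viewed, and the job is handed in when it is done.

```bash
mkdir -p pics; cat > h.py <<'E'
from cell import *
import numpy as np, cv2
from scipy.spatial.transform import Rotation as Rn
def cap(n,save=None):
    s=sense(); p=capture(n)
    if n=='wrist':
        q=s['orientation']; T=np.eye(4); T[:3,:3]=Rn.from_quat([q[1],q[2],q[3],q[0]]).as_matrix(); T[:3,3]=s['eef_pos']
        M=T@p['mount']; p['R']=M[:3,:3].T; p['t']=-p['R']@M[:3,3]
    if save: cv2.imwrite('pics/'+save,p['pixels'])
    return p
def w(p,c): return p['R'].T@(np.array(c)-p['t'])
def proj(p,X):
    c=p['R']@np.array(X)+p['t']; u=c[:2]/c[2]; u=u*(1+p['k1']*(u@u)); return (p['K']@[u[0],u[1],1])[:2]
def ray(p,uv):
    k=p['K']; d=cv2.undistortPoints(np.array([[uv]],float),k,np.array([p['k1'],0,0,0,0.]))[0,0]
    o=-p['R'].T@p['t']; v=p['R'].T@np.array([d[0],d[1],1]); return o,v
def atz(p,uv,z):
    o,v=ray(p,uv); return o+v*(z-o[2])/v[2]
def tri(rs):
    A=np.zeros((3,3));b=np.zeros(3)
    for o,v in rs:
        v=v/np.linalg.norm(v); P=np.eye(3)-np.outer(v,v); A+=P;b+=P@o
    return np.linalg.solve(A,b)
E
python3 - <<'E'
from h import *
np.set_printoptions(precision=4,suppress=True)
s=sense();print({k:np.round(v,3) for k,v in s.items()})
for n in ['side','top','wrist']:
    p=cap(n,n+'0.png')
    print(n,'cam at',-p['R'].T@p['t'],p['K'][0,0],p['k1'])
    for l in ['mill','hole_zone','crank_face','rack','clip_grip','clip_seat','mug','hammer','bangle','jar']:
        for r in place_of(l,p)[:4]: print(l,round(r['p'],2),w(p,r['location']),proj(p,w(p,r['location'])))
E
```

```text
{'clock': np.float64(0.0), 'qpos': array([-1.355,  0.159,  1.598, -0.   ,  1.386, -0.21 ]), 'joint_velocities': array([-0.   , -0.001,  0.001,  0.001, -0.   ,  0.001]), 'tau': array([ -0.   , -38.557, -32.211,   0.07 ,   0.038,  -0.   ]), 'eef_pos': array([ 0.237, -0.523,  0.214]), 'orientation': array([-0.001,  0.977,  0.211, -0.   ]), 'force': array([0.008, 0.012, 0.626]), 'moment': array([0.005, 0.029, 0.031]), 'finger_gap': np.float64(0.999)}
side cam at [0.3683 0.6124 0.6482] 355.09080863266496 0.030397677411708304
mill 0.92 [0.5774 0.2293 0.0024] [219.862  315.3859]
hole_zone 0.62 [0.5656 0.122  0.116 ] [239.4803 240.9217]
crank_face 0.88 [0.5705 0.1306 0.1373] [235.3241 235.9713]
crank_face 0.63 [0.5675 0.1193 0.1149] [239.0924 240.2335]
rack 0.77 [ 0.5326 -0.1804  0.0041] [286.026 198.239]
clip_grip 0.77 [ 0.3841 -0.2429  0.0078] [340.3837 192.6894]
clip_grip 0.57 [ 0.4785 -0.3509  0.0084] [314.3863 168.1138]
clip_grip 0.52 [ 0.5394 -0.1814  0.0803] [284.4841 176.1911]
clip_seat 0.77 [ 0.3665 -0.1844  0.0014] [344.2005 207.7705]
clip_seat 0.52 [ 0.502  -0.3141  0.0043] [304.9
[... 620 characters left out ...]
[ 0.4834 -0.3464  0.0061] [371.8217 231.1334]
clip_seat 0.75 [ 0.4992 -0.3096  0.002 ] [357.7886 224.959 ]
clip_seat 0.71 [ 0.3604 -0.1859  0.0087] [311.6154 275.8464]
clip_seat 0.49 [ 0.5255 -0.1782  0.0405] [310.6651 213.6746]
mug 0.89 [ 0.7481 -0.0832 -0.0002] [275.9752 132.9475]
hammer 0.59 [ 0.6511 -0.3786  0.0031] [383.73  169.729]
bangle 0.54 [ 0.3963 -0.0089  0.0016] [246.017  260.5677]
bangle 0.53 [ 0.6508 -0.3835  0.0021] [385.4522 169.9273]
jar 0.53 [ 0.7626  0.1413 -0.0029] [195.2376 126.3465]
jar 0.31 [ 0.5269 -0.1729  0.0415] [308.6868 213.0796]
jar 0.19 [ 0.5355 -0.1794  0.    ] [309.7051 210.5339]
wrist cam at [ 0.3055 -0.4924  0.3852] 272.65334005897364 -0.013824193665523335
```

View pics/side0.png

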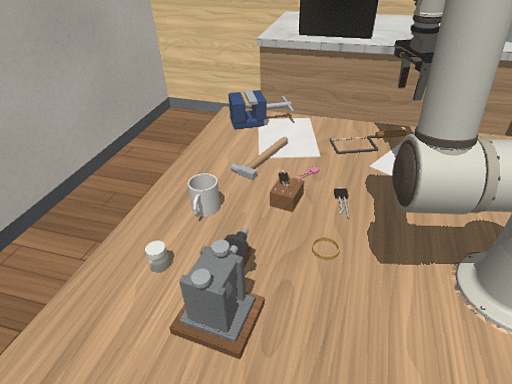

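View pics/top0.png

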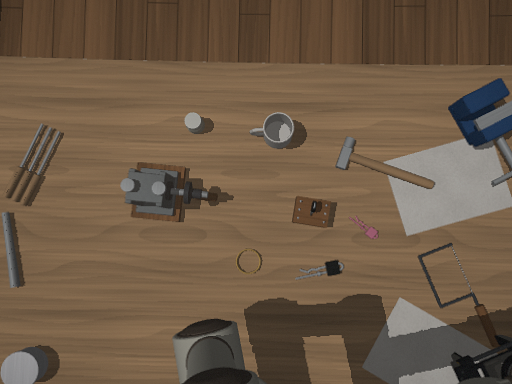

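View pics/wrist0.png

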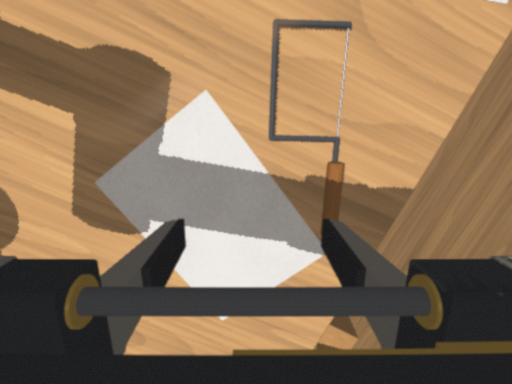

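```bash
python3 - <<'E'
import cv2
a=cv2.imread('pics/side0.png');cv2.imwrite('pics/side0m.png',cv2.resize(a[190:350,130:330],None,fx=3.7,fy=3.7,interpolation=cv2.INTER_CUBIC))
cv2.imwrite('pics/side0r.png',cv2.resize(a[140:240,230:370],None,fx=5,fy=5,interpolation=cv2.INTER_CUBIC))
a=cv2.imread('pics/top0.png');cv2.imwrite('pics/top0m.png',cv2.resize(a[150:300,110:390],None,fx=2.8,fy=2.8,interpolation=cv2.INTER_CUBIC))
E
```

```text
(no output)
```

View pics/side0m.png

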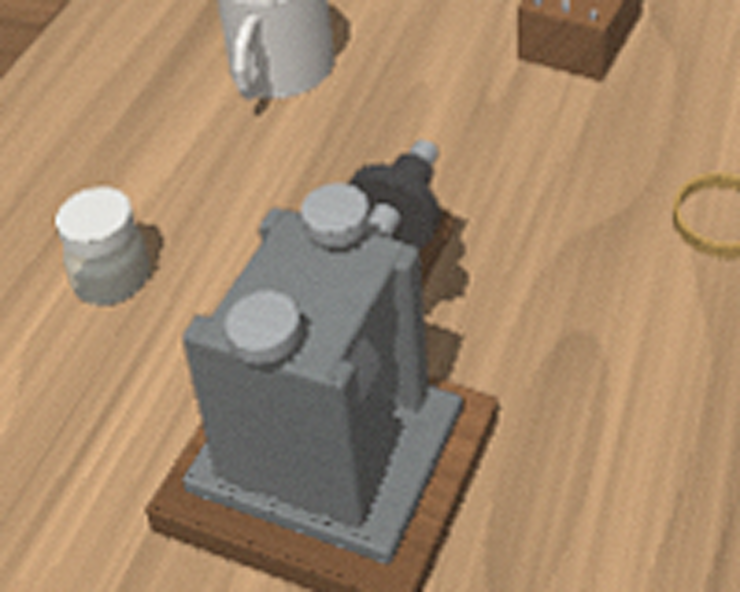

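View pics/side0r.png

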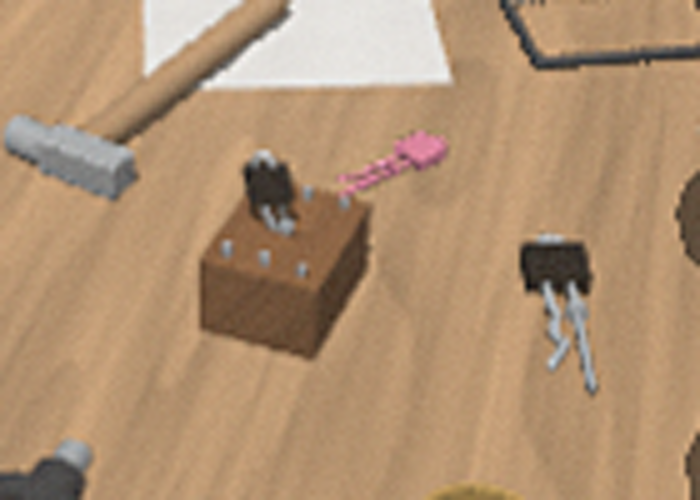

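View pics/top0m.png

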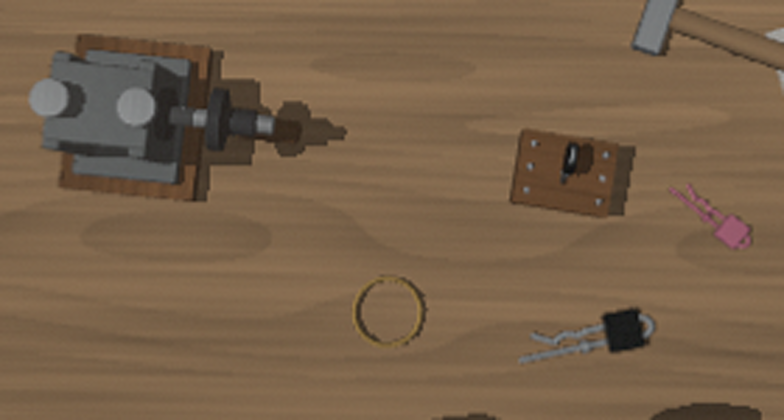

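Shown: the mill is at upper left with its shaft end at top-view (205,196). The rack with the upright black clip is at (313,210). A larger black lookalike lies at (333,268) and a pink one at (372,232). The target is the clip in the rack. I'll move the wrist camera over the rack next.

```bash
cat >> h.py <<'E'
def goto(x,y,z,yaw):
    "rows for target TCP with tool down, tool x at world yaw (deg)"
    s=sense(); q=s['orientation']; R0=Rn.from_quat([q[1],q[2],q[3],q[0]])
    c,n=np.cos(np.radians(yaw)),np.sin(np.radians(yaw))
    R1=Rn.from_matrix(np.array([[c,n,0],[n,-c,0],[0,0,-1.]]))
    rv=(R0.inv()*R1).as_rotvec(degrees=True)
    d=R0.inv().apply(np.array([x,y,z])-s['eef_pos'])*100
    print('rot',np.round(rv,2),'travel',np.round(d,2))
def st():
    s=sense(); q=s['orientation'];R=Rn.from_quat([q[1],q[2],q[3],q[0]]).as_matrix()
    print('t%.2f'%s['clock'],'pos',np.round(s['eef_pos'],4),'yaw %.2f'%np.degrees(np.arctan2(R[1,0],R[0,0])),'z',np.round(R[:,2],4),'F',np.round(s['force'],2),'M',np.round(s['moment'],2),'gap',round(float(s['finger_gap'])*91.9,1))
E
python3 -c "
from h import *
st();goto(0.46,-0.18,0.24,-7.5)"
```

```text
t1.65 pos [ 0.2375 -0.5237  0.2146] yaw 24.40 z [ 1.e-04 -0.e+00 -1.e+00] F [ 0.47  0.49 -0.71] M [0.03 0.01 0.06] gap 91.6
rot [ 0.  -0.  31.9] travel [ 34.46 -22.11  -2.54]
```

```bash
python3 -m inch '[{"rot":[0,0,31.9],"travel":[34.5,-22.1,-2.5],"fingers":5},{"rot":[0,0,31.9],"travel":[34.5,-22.1,-2.5],"fingers":5},{"rot":[0,0,31.9],"travel":[34.5,-22.1,-2.5],"fingers":5},{"rot":[0,0,31.9],"travel":[34.5,-22.1,-2.5],"fingers":5},{"rot":[0,0,31.9],"travel":[34.5,-22.1,-2.5],"fingers":5},{"rot":[0,0,31.9],"travel":[34.5,-22.1,-2.5],"fingers":5},{"rot":[0,0,31.9],"travel":[34.5,-22.1,-2.5],"fingers":5},{"rot":[0,0,31.9],"travel":[34.5,-22.1,-2.5],"fingers":5},{"rot":[0,0,31.9],"travel":[34.5,-22.1,-2.5],"fingers":5},{"rot":[0,0,31.9],"travel":[34.5,-22.1,-2.5],"fingers":5}]' 20
python3 - <<'E'
from h import *
np.set_printoptions(precision=4,suppress=True)
st()
p=cap('wrist','wr1.png')
for l in ['rack','clip_grip','clip_seat']:
    for r in place_of(l,p)[:3]: print(l,round(r['p'],2),w(p,r['location']),proj(p,w(p,r['location'])))
goto(.485,.09,.25,-7.5)
E
```

```text
clock: 2.9
eef_pos: [0.4598, -0.1809, 0.2395]
orientation: [0.0, 0.998, -0.066, -0.0]
force: [0.7, -0.7, 0.2]
finger_gap: 0.54
t2.90 pos [ 0.4598 -0.1809  0.2395] yaw -7.61 z [-0.0003 -0.0001 -1.    ] F [ 0.72 -0.72  0.22] M [0.01 0.06 0.02] gap 49.6
rack 0.6 [ 0.533  -0.1786  0.0011] [245.6002 120.4408]
clip_grip 0.79 [ 0.4804 -0.3418  0.0038] [360.228  142.0857]
clip_grip 0.57 [ 0.5455 -0.1789  0.0794] [242.5426 109.7947]
clip_seat 0.82 [ 0.4997 -0.3064  0.0014] [335.0671 131.905 ]
clip_seat 0.78 [ 0.5312 -0.1747  0.0433] [241.9192 122.4337]
clip_seat 0.55 [ 0.3694 -0.1897  0.0066] [266.7946 225.2921]
rot [-0.    0.01 -0.08] travel [ -1.1  -27.15  -1.05]
```

View pics/wr1.png

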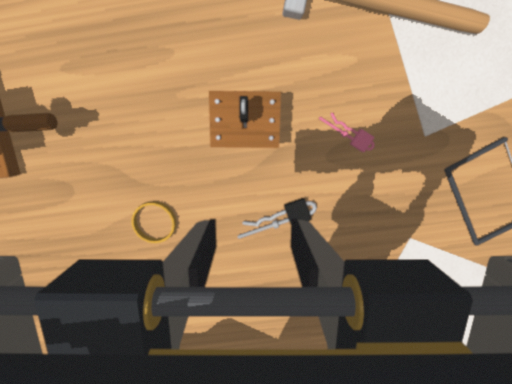

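The rack is square in the wrist view, spanning (210,91) to (280,147), so its yaw is about -7.6°. The clip is at (243,110). Next I'll look at the mill.

```bash
python3 -m inch '[{"rot":[0,0,0],"travel":[-1.1,-27.2,-1.0],"fingers":0},{"rot":[0,0,0],"travel":[-1.1,-27.2,-1.0],"fingers":0},{"rot":[0,0,0],"travel":[-1.1,-27.2,-1.0],"fingers":0},{"rot":[0,0,0],"travel":[-1.1,-27.2,-1.0],"fingers":0},{"rot":[0,0,0],"travel":[-1.1,-27.2,-1.0],"fingers":0},{"rot":[0,0,0],"travel":[-1.1,-27.2,-1.0],"fingers":0},{"rot":[0,0,0],"travel":[-1.1,-27.2,-1.0],"fingers":0},{"rot":[0,0,0],"travel":[-1.1,-27.2,-1.0],"fingers":0}]' 
python3 - <<'E'
from h import *
np.set_printoptions(precision=4,suppress=True)
st()
p=cap('wrist','wr2.png')
for l in ['mill','hole_zone','crank_face']:
    for r in place_of(l,p)[:3]: print(l,round(r['p'],2),w(p,r['location']),proj(p,w(p,r['location'])))
a=cv2.imread('pics/wr2.png')
cv2.imwrite('pics/wr2z.png',cv2.resize(a[40:260,100:380],None,fx=2.7,fy=2.7,interpolation=cv2.INTER_CUBIC))
E
```

```text
clock: 4.1
eef_pos: [0.4851, 0.09, 0.2495]
orientation: [0.0, 0.998, -0.066, -0.0]
force: [0.1, -1.2, -0.3]
finger_gap: 0.004
t4.10 pos [0.4851 0.09   0.2495] yaw -7.62 z [-0.0002 -0.0002 -1.    ] F [ 0.12 -1.18 -0.28] M [ 0.04 -0.04 -0.02] gap 0.4
mill 0.84 [ 0.5825  0.236  -0.0031] [148.7071 117.0616]
hole_zone 0.87 [0.5716 0.118  0.1178] [217.2492 111.4797]
hole_zone 0.31 [ 0.535  -0.1753 -0.0005] [426.0165 112.2528]
crank_face 0.58 [0.5735 0.1365 0.1341] [196.7647 111.64  ]
```

View pics/wr2z.png

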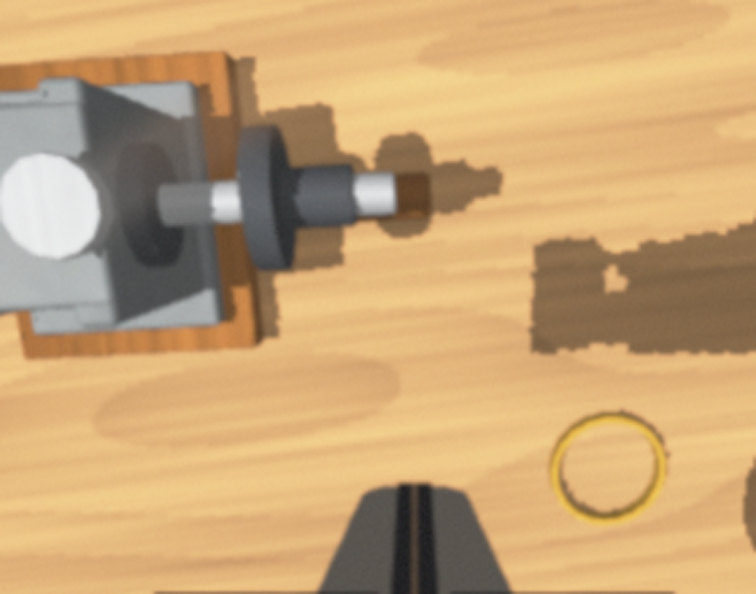

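```bash
python3 - <<'E'
from h import *
np.set_printoptions(precision=4,suppress=True)
p=cap('wrist')
f=lambda u,v:(100+(u+.5)/2.7-.5,40+(v+.5)/2.7-.5)
print('cam',-p['R'].T@p['t'],'axis',p['R'][2])
for n,a,b,z in [('baseedge',(0,66),(226,53),.02),('baseedge2',(25,357),(257,345),.02),('shaft axis',(226,202),(375,194.5),.115),('sleeve',(300,195),(350,195),.115),('tip end',(396,173),(397,213),.118),('base right',(230,55),(259,345),.02)]:
    A=atz(p,f(*a),z);B=atz(p,f(*b),z);d=B-A;print(n,A,B,np.degrees(np.arctan2(d[1],d[0])))
r=regions_of('crank_face',p)
for q in r[:2]:
    m=q['pixels']; ys,xs=np.nonzero(m); print(q['p'],m.sum(),xs.min(),xs.max(),ys.min(),ys.max())
for n in ['top','side']:
    p=cap(n)
    for l in ['mill','hole_zone','crank_face']:
        for r in place_of(l,p)[:1]: print(n,l,round(r['p'],2),w(p,r['location']))
E
```

```text
cam [0.559  0.0817 0.4202] axis [-0.2601  0.0351 -0.965 ]
baseedge [0.6581 0.2788 0.02  ] [0.6484 0.1648 0.02  ] -94.83768222953333
baseedge2 [0.5117 0.3057 0.02  ] [0.5013 0.1767 0.02  ] -94.61715336924637
shaft axis [0.5735 0.1557 0.115 ] [0.5684 0.0963 0.115 ] -94.85007235210381
sleeve [0.5722 0.1259 0.115 ] [0.5695 0.1062 0.115 ] -97.6015564192828
tip end [0.5752 0.0868 0.118 ] [0.5602 0.0885 0.118 ] 173.5982363483479
base right [0.6472 0.163  0.02  ] [0.5012 0.1756 0.02  ] 175.0528289391782
0.62 1733 189 260 86 139
top mill 0.58 [ 0.577   0.2341 -0.0007]
top hole_zone 0.63 [0.5688 0.1205 0.1147]
top crank_face 0.77 [0.5649 0.1295 0.1357]
side hole_zone 0.96 [0.5714 0.118  0.1141]
side crank_face 0.8 [0.5697 0.1289 0.1351]
```

```bash
python3 -c "
from h import *
goto(.5675,.090,.20,-4.8)
goto(.5675,.090,.132,-4.8)"
```

```text
rot [-0.   0.  -2.7] travel [ 8.2  -0.95  4.96]
rot [-0.   0.  -2.7] travel [ 8.2  -0.95 11.76]
```

```bash
python3 -m inch '[{"rot":[0,0,-2.7],"travel":[8.2,-1.0,5.0],"fingers":0},{"rot":[0,0,-2.7],"travel":[8.2,-1.0,5.0],"fingers":0},{"rot":[0,0,-2.7],"travel":[8.2,-1.0,8.5],"fingers":0},{"rot":[0,0,-2.7],"travel":[8.2,-1.0,11],"fingers":0},{"rot":[0,0,-2.7],"travel":[8.2,-1.0,11.8],"fingers":0},{"rot":[0,0,-2.7],"travel":[8.2,-1.0,11.8],"fingers":0}]' 
python3 - <<'E'
from h import *
st();p=cap('side','s3.png');a=p['pixels'];cv2.imwrite('pics/s3z.png',cv2.resize(a[180:300,170:330],None,fx=4.5,fy=4.5,interpolation=cv2.INTER_CUBIC))
E
```

```text
clock: 5.55
eef_pos: [0.5676, 0.0905, 0.1317]
orientation: [0.0, 0.999, -0.042, -0.0]
force: [1.0, -0.2, 0.1]
finger_gap: 0.004
t5.55 pos [0.5676 0.0905 0.1317] yaw -4.80 z [-2.e-04  0.e+00 -1.e+00] F [ 0.96 -0.16  0.12] M [ 0.07  0.07 -0.06] gap 0.4
```

View pics/s3z.png

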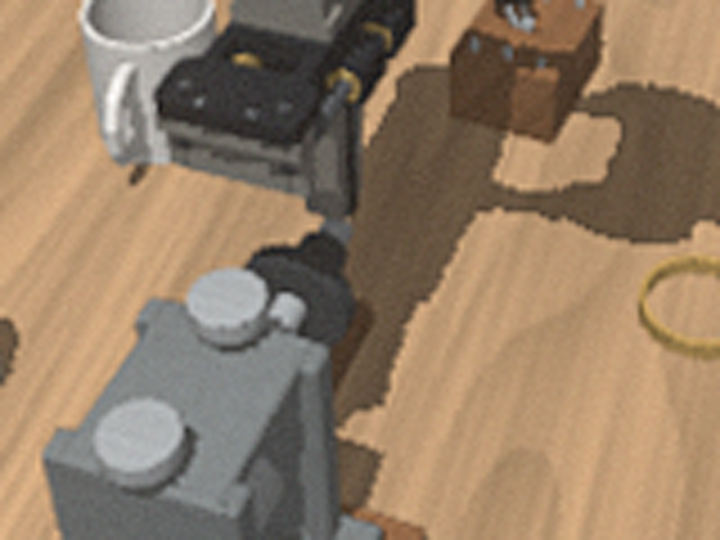

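The fingers hang just above the shaft end at zoom (335,210), with no contact. Pushing now.

```bash
python3 -m inch '[{"rot":[0,0,0],"travel":[0,-0.4,0],"fingers":0},{"rot":[0,0,0],"travel":[0,-0.8,0],"fingers":0},{"rot":[0,0,0],"travel":[0,-1.2,0],"fingers":0},{"rot":[0,0,0],"travel":[0,-1.6,0],"fingers":0},{"rot":[0,0,0],"travel":[0,-2.0,0],"fingers":0},{"rot":[0,0,0],"travel":[0,-2.4,0],"fingers":0},{"rot":[0,0,0],"travel":[0,-2.7,0],"fingers":0},{"rot":[0,0,0],"travel":[0,-3.0,0],"fingers":0}]' ; python3 -m inch '[{"rot":[0,0,0],"travel":[0,-0.3,0],"fingers":0},{"rot":[0,0,0],"travel":[0,-0.6,0],"fingers":0},{"rot":[0,0,0],"travel":[0,-0.9,0],"fingers":0}]'
```

```text
clock: 6.6
eef_pos: [0.57, 0.1193, 0.1316]
orientation: [0.001, 0.999, -0.042, -0.0]
force: [-1.0, -4.7, 0.3]
finger_gap: 0.008
clock: 6.98
eef_pos: [0.5708, 0.1282, 0.1316]
orientation: [0.001, 0.999, -0.042, -0.0]
force: [-0.0, -5.2, -0.4]
finger_gap: 0.005
```

```bash
python3 - <<'E'
from h import *
st();p=cap('side','s4.png');a=p['pixels'];cv2.imwrite('pics/s4z.png',cv2.resize(a[180:300,170:330],None,fx=4.5,fy=4.5,interpolation=cv2.INTER_CUBIC))
print([w(p,r['location']) for r in place_of('crank_face',p)])
E
```

```text
t6.97 pos [0.5708 0.1282 0.1316] yaw -4.81 z [-7.0e-04 -2.3e-03 -1.0e+00] F [-0.05 -5.22 -0.38] M [-0.92  0.17 -0.01] gap 0.5
[array([0.57088876, 0.1416457 , 0.13692549]), array([ 0.53131211, -0.17929723,  0.00139467]), array([ 0.53862057, -0.1781237 ,  0.08515951])]
```

View pics/s4z.png

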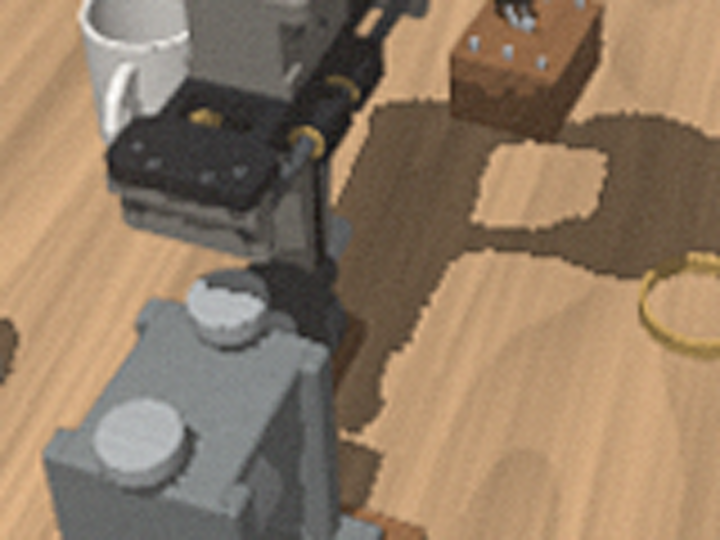

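The crank is sliding at about 5 N, as expected. Continuing in small steps.

```bash
python3 -m inch '[{"rot":[0,0,0],"travel":[0,-0.3,0],"fingers":0},{"rot":[0,0,0],"travel":[0,-0.6,0],"fingers":0},{"rot":[0,0,0],"travel":[0,-0.9,0],"fingers":0},{"rot":[0,0,0],"travel":[0,-1.2,0],"fingers":0},{"rot":[0,0,0],"travel":[0,-1.5,0],"fingers":0},{"rot":[0,0,0],"travel":[0,-1.7,0],"fingers":0}]' ; python3 -m inch '[{"rot":[0,0,0],"travel":[0,-0.1,0],"fingers":0},{"rot":[0,0,0],"travel":[0,-0.2,0],"fingers":0}]'; python3 -m inch '[{"rot":[0,0,0],"travel":[0,-0.1,0],"fingers":0},{"rot":[0,0,0],"travel":[0,-0.15,0],"fingers":0}]'
```

```text
clock: 7.82
eef_pos: [0.5722, 0.1455, 0.1316]
orientation: [0.001, 0.999, -0.042, -0.0]
force: [-0.7, -5.1, 0.3]
finger_gap: 0.005
clock: 8.07
eef_pos: [0.5723, 0.1475, 0.1315]
orientation: [0.001, 0.999, -0.042, -0.0]
force: [-1.4, -5.8, 1.7]
finger_gap: 0.008
clock: 8.32
eef_pos: [0.5725, 0.1491, 0.1316]
orientation: [0.001, 0.999, -0.042, -0.0]
force: [-0.3, -4.5, 0.9]
finger_gap: 0.005
```

```bash
python3 -m inch '[{"rot":[0,0,0],"travel":[0,-0.1,0],"fingers":0},{"rot":[0,0,0],"travel":[0,-0.15,0],"fingers":0}]'; python3 -m inch '[{"rot":[0,0,0],"travel":[0,-0.07,0],"fingers":0},{"rot":[0,0,0],"travel":[0,-0.13,0],"fingers":0}]'; python3 -m inch '[{"rot":[0,0,0],"travel":[0,-0.05,0],"fingers":0},{"rot":[0,0,0],"travel":[0,-0.1,0],"fingers":0}]'
```

```text
clock: 8.57
eef_pos: [0.5726, 0.1507, 0.1315]
orientation: [0.0, 0.999, -0.042, -0.0]
force: [-1.9, -5.0, 0.9]
finger_gap: 0.003
clock: 8.82
eef_pos: [0.5727, 0.1519, 0.1316]
orientation: [0.0, 0.999, -0.042, -0.0]
force: [-0.0, -5.1, 0.8]
finger_gap: 0.004
clock: 9.07
eef_pos: [0.5728, 0.153, 0.1315]
orientation: [0.0, 0.999, -0.042, -0.0]
force: [-0.6, -5.5, 1.5]
finger_gap: 0.002
```

```bash
python3 -m inch '[{"rot":[0,0,0],"travel":[0,-0.05,0],"fingers":0},{"rot":[0,0,0],"travel":[0,-0.1,0],"fingers":0}]'; python3 -m inch '[{"rot":[0,0,0],"travel":[0,-0.05,0],"fingers":0},{"rot":[0,0,0],"travel":[0,-0.1,0],"fingers":0}]';  python3 -c "
from h import *
p=cap('wrist','wr5.png');st()"
```

```text
clock: 9.32
eef_pos: [0.5728, 0.1532, 0.1316]
orientation: [0.001, 0.999, -0.042, -0.0]
force: [-1.9, -7.8, 1.5]
finger_gap: 0.009
clock: 9.57
eef_pos: [0.5728, 0.1533, 0.1315]
orientation: [0.002, 0.999, -0.042, -0.001]
force: [-2.1, -10.9, 1.8]
finger_gap: 0.007
t9.62 pos [0.5728 0.1533 0.1315] yaw -4.81 z [-0.0013 -0.0042 -1.    ] F [ -2.19 -11.24   1.01] M [-1.8   0.35  0.01] gap 0.5
```

View pics/wr5.png

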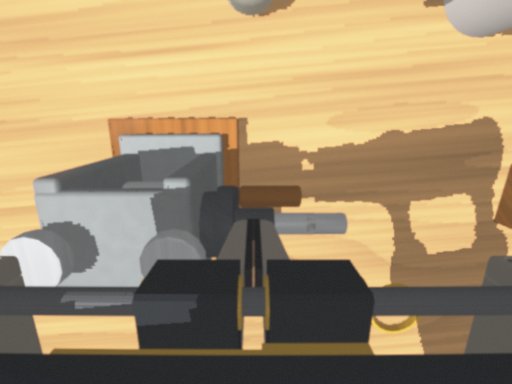

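The push stalled at 11 N with the face about where home was predicted, so the crank is home. A dark mark on the shaft at (310,223) may be the hole. I'll retreat and look.

```bash
python3 -m inch '[{"rot":[0,0,0],"travel":[0,0.5,0],"fingers":0},{"rot":[0,0,0],"travel":[0,1,-1],"fingers":0},{"rot":[0,0,0],"travel":[0,2,-6],"fingers":0},{"rot":[0,0,0],"travel":[-6,4,-8],"fingers":3.5},{"rot":[0,0,0],"travel":[-8,5,-8],"fingers":3.5},{"rot":[0,0,0],"travel":[-8,5,-8],"fingers":3.5},{"rot":[0,0,0],"travel":[-8,5,-8],"fingers":3.5}]'
python3 - <<'E'
from h import *
np.set_printoptions(precision=4,suppress=True)
st()
p=cap('wrist','wr6.png')
for l in ['hole_zone','crank_face']:
    for r in place_of(l,p)[:1]: print(l,round(r['p'],2),w(p,r['location']),proj(p,w(p,r['location'])))
a=p['pixels'];cv2.imwrite('pics/wr6z.png',cv2.resize(a[70:170,170:310],None,fx=5.5,fy=5.5,interpolation=cv2.INTER_CUBIC))
E
```

```text
clock: 10.5
eef_pos: [0.49, 0.1127, 0.212]
orientation: [-0.0, 0.999, -0.042, 0.001]
force: [0.8, -0.6, 0.5]
finger_gap: 0.379
t10.50 pos [0.49   0.1127 0.212 ] yaw -4.81 z [ 0.0013  0.0006 -1.    ] F [ 0.83 -0.65  0.46] M [-0.   -0.    0.01] gap 34.8
hole_zone 0.57 [0.5692 0.1182 0.1171] [241.3126 114.6625]
crank_face 0.89 [0.5736 0.1686 0.1339] [182.9726 114.2151]
```

View pics/wr6z.png

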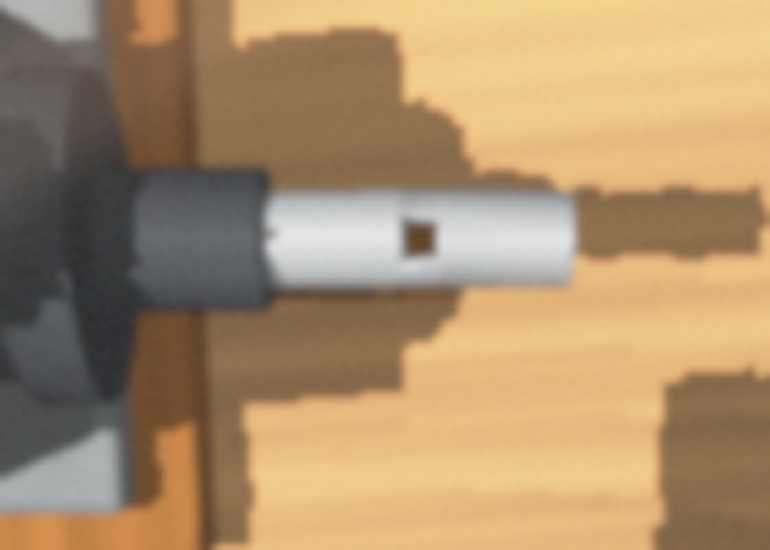

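View pics/wr6.png

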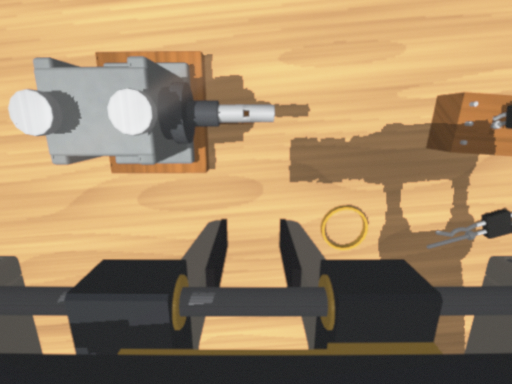

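The cross-hole is visible at zoom (420,238), seen through to the bench, and the sleeve end is at zoom x 268.

```bash
python3 - <<'E'
from h import *
np.set_printoptions(precision=4,suppress=True)
s0=sense()['eef_pos']
p=cap('wrist')
f=lambda u,v:(170+(u+.5)/5.5-.5,70+(v+.5)/5.5-.5)
print('hole',atz(p,f(420,238.5),.123), 'axis',atz(p,f(300,238.5),.115),atz(p,f(540,237),.115))
print('sleeve end',atz(p,f(268,190),.127),atz(p,f(268,285),.115),'end',atz(p,f(574,237),.121))
t=cap('top','t6.png');a=t['pixels'];cv2.imwrite('pics/t6z.png',cv2.resize(a[165:235,150:330],None,fx=4.4,fy=4.4,interpolation=cv2.INTER_CUBIC))
# clip grip in side/top/initial
for n,q in [('top',t),('side',cap('side'))]:
    for r in place_of('clip_grip',q)[:4]: print(n,round(r['p'],2),w(q,r['location']))
goto(.46,-.18,.24,-7.6)
E
```

```text
hole [0.5699 0.1135 0.123 ] axis [0.5718 0.1342 0.115 ] [0.5686 0.0932 0.115 ]
sleeve end [0.5794 0.1373 0.127 ] [0.5645 0.1405 0.115 ] end [0.568  0.0879 0.121 ]
top 0.67 [ 0.3823 -0.2401  0.0072]
top 0.54 [ 0.4819 -0.3437  0.0069]
top 0.5 [ 0.7483 -0.0864  0.0008]
top 0.48 [ 0.5472 -0.1807  0.0788]
side 0.57 [ 0.3852 -0.2407  0.0073]
side 0.41 [ 0.4785 -0.3475  0.0074]
rot [-0.    0.03  2.8 ] travel [-0.48 29.39 -2.86]
```

View pics/t6z.png

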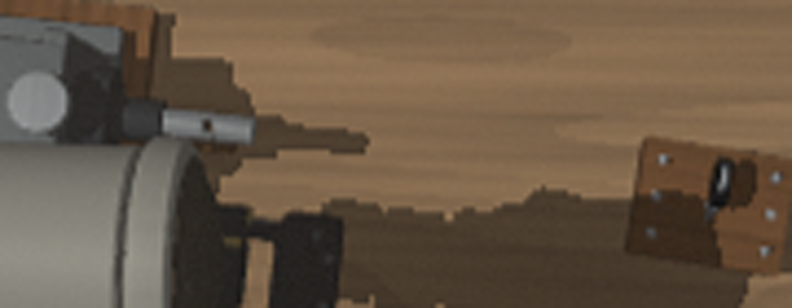

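```bash
python3 -m inch '[{"rot":[0,0,2.8],"travel":[0,29.4,1],"fingers":3.5},{"rot":[0,0,2.8],"travel":[0,29.4,1],"fingers":3.5},{"rot":[0,0,2.8],"travel":[0,29.4,1],"fingers":3.5},{"rot":[0,0,2.8],"travel":[0,29.4,1],"fingers":3.5},{"rot":[0,0,2.8],"travel":[0,29.4,1],"fingers":3.5},{"rot":[0,0,2.8],"travel":[0,29.4,1],"fingers":3.5},{"rot":[0,0,2.8],"travel":[0,29.4,1],"fingers":3.5},{"rot":[0,0,2.8],"travel":[0,29.4,1],"fingers":3.5}]'
python3 - <<'E'
from h import *
np.set_printoptions(precision=4,suppress=True)
st()
p=cap('wrist','wr7.png')
for l in ['rack','clip_grip','clip_seat']:
    for r in place_of(l,p)[:3]: print(l,round(r['p'],2),w(p,r['location']),proj(p,w(p,r['location'])))
a=p['pixels'];cv2.imwrite('pics/wr7z.png',cv2.resize(a[50:200,160:340],None,fx=4.4,fy=4,interpolation=cv2.INTER_CUBIC))
np.savez('wr7',R=p['R'],t=p['t'],K=p['K'],k1=p['k1'])
E
```

```text
clock: 11.9
eef_pos: [0.4648, -0.1793, 0.2016]
orientation: [-0.0, 0.998, -0.065, 0.0]
force: [0.1, -0.1, -0.1]
finger_gap: 0.38
t11.90 pos [ 0.4648 -0.1793  0.2016] yaw -7.50 z [ 0.      0.0003 -1.    ] F [ 0.11 -0.09 -0.07] M [ 0.08 -0.01 -0.01] gap 34.9
rack 0.9 [ 0.5335 -0.1768  0.0018] [245.3066 124.0687]
clip_grip 0.97 [ 0.3865 -0.2406  0.0087] [303.6667 223.5707]
clip_grip 0.88 [ 0.4806 -0.3417  0.0061] [373.0011 148.2256]
clip_grip 0.78 [ 0.546  -0.1805  0.0787] [245.1122 112.6639]
clip_seat 0.89 [ 0.3699 -0.1859  0.0088] [266.9209 238.7781]
clip_seat 0.56 [ 0.532  -0.1768  0.0404] [244.5077 126.0069]
clip_seat 0.55 [ 0.4981 -0.3087 -0.0002] [346.1829 137.9526]
```

View pics/wr7z.png

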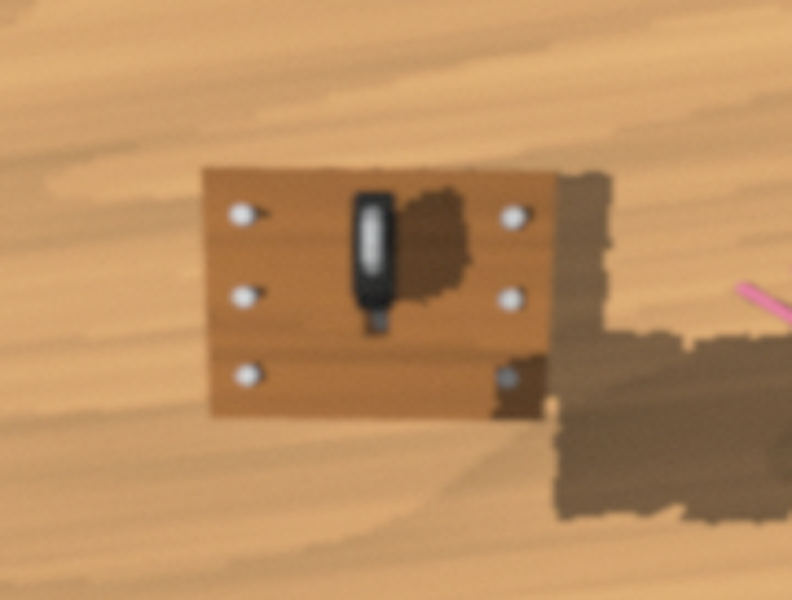

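```bash
python3 - <<'E'
from h import *
np.set_printoptions(precision=4,suppress=True)
p=dict(np.load('wr7.npz'))
f=lambda u,v:(160+(u+.5)/4.4-.5,50+(v+.5)/4-.5)
print('cam',-p['R'].T@p['t'])
for n,u,v,z in [('grip far',375,192,.094),('near',375,305,.094),('near low',375,305,.07),('mid',374.5,245,.094),('left',353,245,.094),('right',396,245,.094),('loop',372,240,.1),
 ('rk ul',204,168,.05),('rk ur',555,172,.05),('rk ll',211,418,.05),('rk lr',545,418,.05)]: print(n,atz(p,f(u,v),z))
P=[atz(p,f(*a),.05) for a in [(204,168),(555,172),(211,418),(545,418)]]
print(np.mean(P,0),np.degrees(np.arctan2(*(P[0]-P[1])[[1,0]])))
E
```

```text
cam [ 0.5387 -0.1882  0.3722]
grip far [ 0.5595 -0.1826  0.094 ]
near [ 0.5332 -0.1789  0.094 ]
near low [ 0.5327 -0.1781  0.07  ]
mid [ 0.5473 -0.1808  0.094 ]
left [ 0.5479 -0.1761  0.094 ]
right [ 0.5467 -0.1855  0.094 ]
loop [ 0.5483 -0.1806  0.1   ]
rk ul [ 0.5748 -0.1396  0.05  ]
rk ur [ 0.5621 -0.2277  0.05  ]
rk ll [ 0.5059 -0.1294  0.05  ]
rk lr [ 0.4943 -0.2182  0.05  ]
[ 0.5343 -0.1787  0.05  ] 81.82959510775484
```

```bash
python3 - <<'E'
from h import *
p=cap('side','s8.png');a=p['pixels'];cv2.imwrite('pics/s8z.png',cv2.resize(a[160:220,250:320],None,fx=10,fy=10,interpolation=cv2.INTER_CUBIC))
np.savez('s8',R=p['R'],t=p['t'],K=p['K'],k1=p['k1'])
E
```

```text
(no output)
```

View pics/s8z.png

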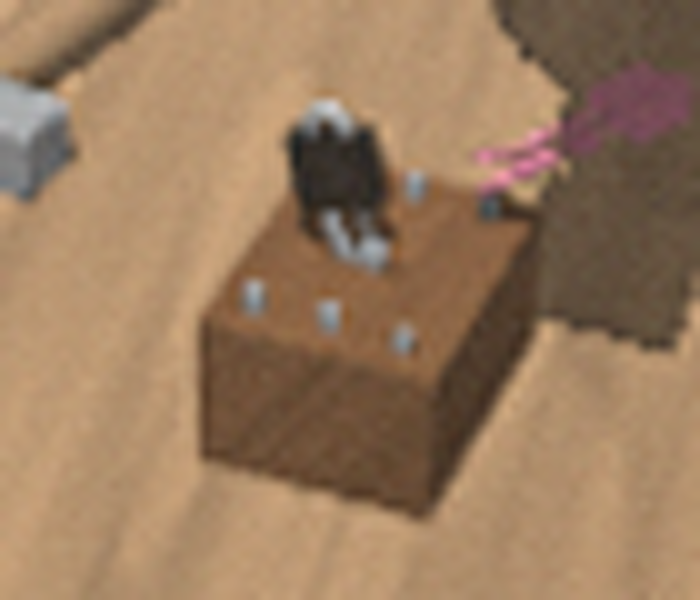

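The clip leans: in the side view its legs run from the grip at (335,170) down-right to the collar at (375,250). I'll fit the tilt with a model overlay.

```bash
cat > ov.py <<'E'
from h import *
def clipR(yaw,th,ph=0):
    return (Rn.from_euler('z',yaw,degrees=True)*Rn.from_euler('y',th,degrees=True)*Rn.from_euler('x',ph,degrees=True)).as_matrix()
def draw(im,p,G,R,org,fx,fy):
    def P(c):
        u=proj(p,np.array(G)+R@np.array(c)/1000.); return (int((u[0]-org[0]+.5)*fx-.5),int((u[1]-org[1]+.5)*fy-.5))
    B=[(x,y,z) for x in(-13,13) for y in(-5,5) for z in(-12,12)]
    for i in range(8):
        for j in range(i):
            if sum(a!=b for a,b in zip(B[i],B[j]))==1: cv2.line(im,P(B[i]),P(B[j]),(0,255,0),1)
    cv2.line(im,P((-5,0,-12)),P((-5,0,-72)),(0,0,255),1)
    cv2.line(im,P((-9.5,0,-28)),P((-.5,0,-28)),(255,0,255),2)
    cv2.circle(im,P((0,0,21)),3,(255,255,0),1)
    cv2.line(im,P((5,0,-12)),P((9,0,-61)),(255,0,0),1)
E
python3 - <<'E'
from ov import *
ps=dict(np.load('s8.npz'));pw=dict(np.load('wr7.npz'))
a=cv2.imread('pics/s8.png');b=cv2.imread('pics/wr7.png');out=[]
for th,G in [(6,(.545,-.1795,.082)),(13,(.545,-.1795,.082))]:
    A=cv2.resize(a[165:205,265:305],None,fx=9,fy=9,interpolation=cv2.INTER_CUBIC);draw(A,ps,G,clipR(-8,th),(265,165),9,9)
    B=cv2.resize(b[80:145,205:270],None,fx=5.54,fy=5.54,interpolation=cv2.INTER_CUBIC)[:360,:360];draw(B,pw,G,clipR(-8,th),(205,80),5.54,5.54)
    out.append(np.vstack([A[:290],B[:300]]))
cv2.imwrite('pics/ov1.png',np.hstack(out))
E
```

```text
(no output)
```

View pics/ov1.png

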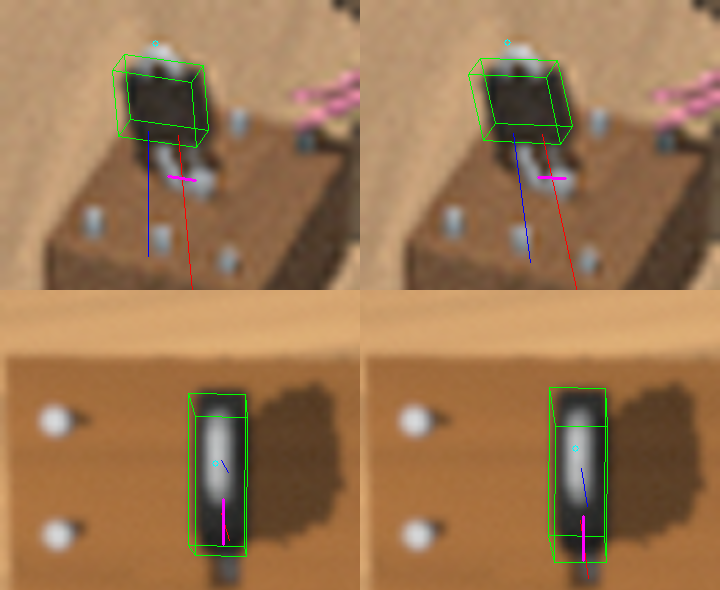

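I need a clearer side-on view of the lean, so I'll roll the wrist camera about 35°.

```bash
python3 - <<'E'
from h import *
np.set_printoptions(precision=4,suppress=True)
s=sense();q=s['orientation'];R0=Rn.from_quat([q[1],q[2],q[3],q[0]])
M=capture('wrist')['mount'];print(M)
G=np.array([.545,-.18,.075])
for r in (-35,35):
    R1=R0*Rn.from_euler('x',r,degrees=True)
    K=capture('wrist')['K']
    px=(250,130);d=.24
    c=np.array([(px[0]-K[0,2])/K[0,0]*d,(px[1]-K[1,2])/K[1,1]*d,d,1])
    T=G-R1.apply((M@c)[:3])
    print(r,'tcp',T,'cam',T+R1.apply(M[:3,3]),'travel',R0.inv().apply(T-s['eef_pos'])*100)
E
```

```text
[[ 0.0005 -0.965  -0.2624  0.0745]
 [ 1.      0.0007 -0.0006 -0.0009]
 [ 0.0007 -0.2624  0.965  -0.1706]
 [ 0.      0.      0.      1.    ]]
-35 tcp [ 0.4859 -0.1316  0.139 ] cam [ 0.5726 -0.0436  0.2782] travel [ 1.4634 -5.0739  6.2696]
35 tcp [ 0.4745 -0.2175  0.1347] cam [ 0.5356 -0.3235  0.275 ] travel [1.4634 3.5854 6.7016]
```

```bash
python3 -m inch '[{"rot":[-10,0,0],"travel":[0.4,-1.5,1.8],"fingers":3.5},{"rot":[-20,0,0],"travel":[0.8,-2.9,3.6],"fingers":3.5},{"rot":[-30,0,0],"travel":[1.2,-4.3,5.3],"fingers":3.5},{"rot":[-35,0,0],"travel":[1.5,-5.1,6.3],"fingers":3.5},{"rot":[-35,0,0],"travel":[1.5,-5.1,6.3],"fingers":3.5},{"rot":[-35,0,0],"travel":[1.5,-5.1,6.3],"fingers":3.5}]'
python3 - <<'E'
from h import *
st()
p=cap('wrist','wr9.png')
a=p['pixels'];cv2.imwrite('pics/wr9z.png',cv2.resize(a[70:190,180:320],None,fx=5,fy=5,interpolation=cv2.INTER_CUBIC))
np.savez('wr9',R=p['R'],t=p['t'],K=p['K'],k1=p['k1'])
E
```

```text
clock: 13.05
eef_pos: [0.4866, -0.1326, 0.1394]
orientation: [0.3, 0.952, -0.064, -0.019]
force: [0.1, -0.2, 0.7]
finger_gap: 0.386
t13.05 pos [ 0.4866 -0.1326  0.1394] yaw -7.63 z [-0.0751 -0.5678 -0.8197] F [ 0.13 -0.16  0.72] M [ 0.34 -0.02  0.04] gap 35.4
```

View pics/wr9z.png

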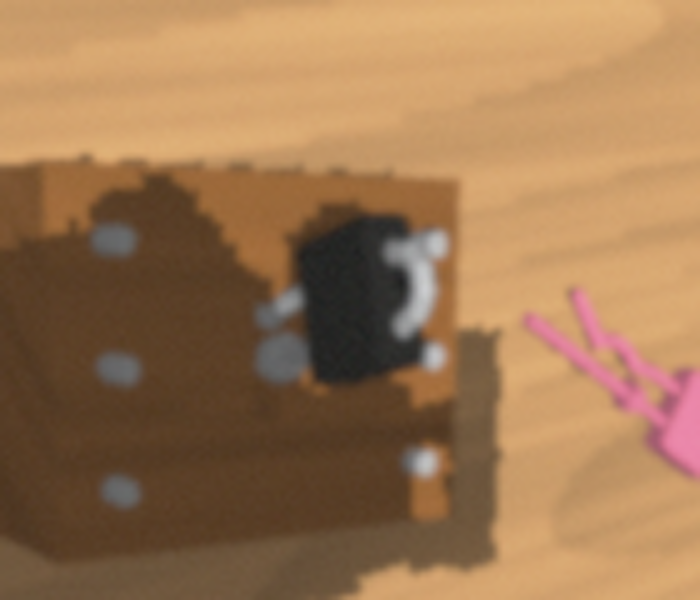

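```bash
python3 - <<'E'
from ov import *
from scipy.optimize import least_squares
np.set_printoptions(precision=4,suppress=True)
P={n:dict(np.load(n+'.npz')) for n in('s8','wr7','wr9')}
O=[]
def add(n,org,fx,fy,u,v,c,wt=1): O.append((n,np.array([org[0]+(u+.5)/fx-.5,org[1]+(v+.5)/fy-.5]),np.array(c)/1000,wt))
z9=('wr9',(180,70),5,5)
add(*z9,300,252,(13,5,-12));add(*z9,316,383,(-13,5,-12));add(*z9,408,217,(13,-5,12));add(*z9,422,360,(-13,-5,12))
add(*z9,283,357,(-5,0,-29));add(*z9,428,290,(0,0,19))
z7=('wr7',(160,50),4.4,4)
add(*z7,373,240,(0,0,19));add(*z7,353,192,(13,5,12));add(*z7,396,192,(13,-5,12))
zs=('s8',(250,160),10,10)
add(*zs,374,250,(-5,0,-29));add(*zs,328,108,(0,0,19))
def res(x):
    R=clipR(*x[3:]); return np.concatenate([(proj(P[n],x[:3]+R@c)-uv)*wt for n,uv,c,wt in O])
r=least_squares(res,[.545,-.18,.082,-8,10,0],x_scale=[.01,.01,.01,10,10,10],loss='soft_l1')
x=r.x;print(x,r.fun.reshape(-1,2));R=clipR(*x[3:]);print('tip',x[:3]+R@[-.005,0,-.072],'z',R[:,2])
np.save('clipfit',x)
b=cv2.imread('pics/wr9.png');B=cv2.resize(b[70:190,180:320],None,fx=5,fy=5,interpolation=cv2.INTER_CUBIC);draw(B,P['wr9'],x[:3],R,(180,70),5,5);cv2.imwrite('pics/ov2.png',B)
E
```

```text
[ 0.545  -0.1814  0.0783 -5.904  11.0091 -2.5955] [[-1.3478 -1.0864]
 [-0.5464  1.7122]
 [ 0.8734 -0.1674]
 [ 2.0334  2.2298]
 [ 0.8541  0.0137]
 [-1.4297 -0.2525]
 [ 0.2269 -0.2717]
 [-0.0523  0.2163]
 [ 0.2455 -0.204 ]
 [-0.9813  0.4043]
 [-1.004   0.4975]]
tip [ 0.5261 -0.1828  0.0086] z [0.1944 0.0254 0.9806]
```

View pics/ov2.png

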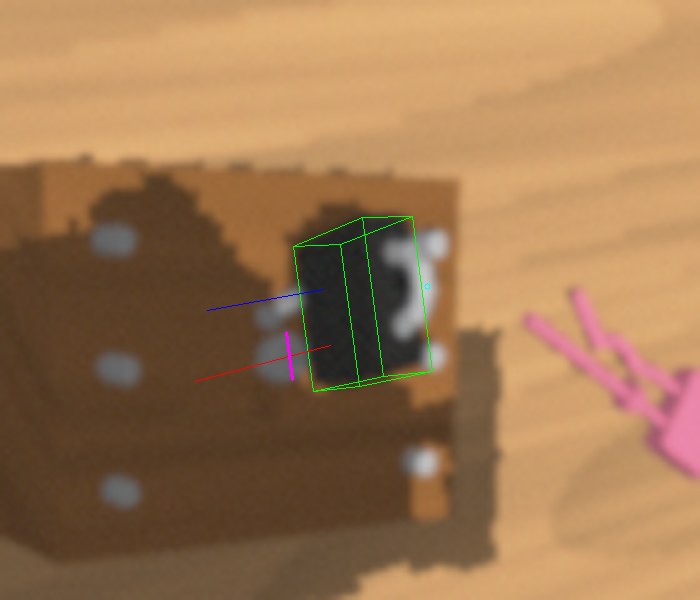

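The fit gives grip centre about (0.545,-0.181,0.080), leaning 11° toward +x, with yaw about -7.5°. I'll align the tool with the leaning clip.

```bash
cat >> h.py <<'E'
def gotoR(pos,yaw,th,back=0):
    "tool axes follow clip frame (yaw, lean th); pos TCP; back = m behind along tool z"
    s=sense(); q=s['orientation']; R0=Rn.from_quat([q[1],q[2],q[3],q[0]])
    R1=Rn.from_euler('z',yaw,degrees=True)*Rn.from_euler('y',th,degrees=True)*Rn.from_matrix(np.diag([1.,-1,-1]))
    rv=(R0.inv()*R1).as_rotvec(degrees=True)
    T=np.array(pos)-back*R1.as_matrix()[:,2]
    print('TCP',np.round(T,4),'rot',np.round(rv,2),'travel',np.round(R0.inv().apply(T-s['eef_pos'])*100,2))
E
python3 - <<'E'
from h import *
R=Rn.from_euler('z',-7.5,degrees=True)*Rn.from_euler('y',11,degrees=True)
T=np.array([.5452,-.181,.0798])-.017*R.as_matrix()[:,2]
print(T);np.save('T',T)
gotoR(T,-7.5,11,.07)
E
```

```text
[ 0.541984   -0.18057661  0.06311234]
TCP [ 0.5552 -0.1823  0.1318] rot [ 34.83 -10.72  -3.56] travel [7.44 2.79 2.95]
```

```bash
python3 -m inch '[{"rot":[9,-2.7,-0.9],"travel":[1,0,-2],"fingers":2.5},{"rot":[18,-5.4,-1.8],"travel":[2.5,0.5,-2],"fingers":2.5},{"rot":[27,-8.1,-2.7],"travel":[5,2,0],"fingers":2.5},{"rot":[34.8,-10.7,-3.6],"travel":[7.4,2.8,3],"fingers":2.5},{"rot":[34.8,-10.7,-3.6],"travel":[7.4,2.8,3],"fingers":2.5},{"rot":[34.8,-10.7,-3.6],"travel":[7.4,2.8,3],"fingers":2.5}]'
python3 - <<'E'
from h import *
st();T=np.load('T.npy');gotoR(T,-7.5,11)
p=cap('wrist','wr10.png')
p=cap('side');a=p['pixels'];cv2.imwrite('pics/s10z.png',cv2.resize(a[130:220,240:340],None,fx=6,fy=6,interpolation=cv2.INTER_CUBIC))
E
```

```text
clock: 13.85
eef_pos: [0.5541, -0.1826, 0.131]
orientation: [-0.005, 0.993, -0.065, -0.096]
force: [0.1, 0.7, 0.5]
finger_gap: 0.278
t13.85 pos [ 0.5541 -0.1826  0.131 ] yaw -7.51 z [-0.1899  0.0233 -0.9815] F [0.06 0.71 0.46] M [ 0.04 -0.06  0.02] gap 25.6
TCP [ 0.542  -0.1806  0.0631] rot [ 0.1   0.03 -0.01] travel [ 0.09 -0.06  6.9 ]
```

View pics/wr10.png

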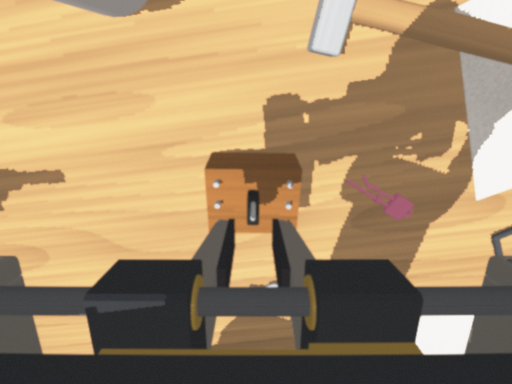

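View pics/s10z.png

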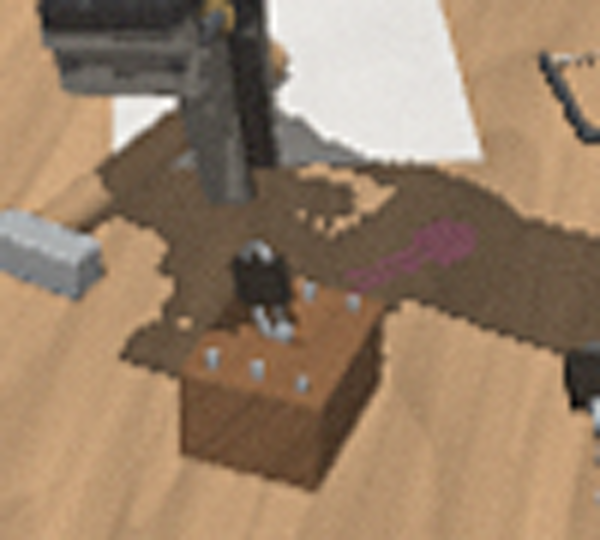

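The clip, at (253,208), is centred between the fingers. Descending and gripping now.

```bash
python3 -m inch '[{"rot":[0,0,0],"travel":[0.1,0,2],"fingers":2.5},{"rot":[0,0,0],"travel":[0.1,0,4],"fingers":2.5},{"rot":[0,0,0],"travel":[0.1,0,5.5],"fingers":2.5},{"rot":[0,0,0],"travel":[0.1,0,6.5],"fingers":2.5},{"rot":[0,0,0],"travel":[0.1,0,6.9],"fingers":2.5},{"rot":[0,0,0],"travel":[0.1,0,6.9],"fingers":2.5}]' 25
python3 - <<'E'
from h import *
st()
p=cap('side');a=p['pixels'];cv2.imwrite('pics/s11z.png',cv2.resize(a[130:220,240:340],None,fx=6,fy=6,interpolation=cv2.INTER_CUBIC))
E
```

```text
clock: 14.7
eef_pos: [0.5421, -0.1802, 0.0622]
orientation: [-0.006, 0.993, -0.064, -0.097]
force: [0.1, -0.3, 0.6]
finger_gap: 0.268
t14.70 pos [ 0.5421 -0.1802  0.0622] yaw -7.40 z [-0.1912  0.0236 -0.9813] F [ 0.08 -0.31  0.61] M [-0.   -0.07 -0.03] gap 24.6
```

View pics/s11z.png

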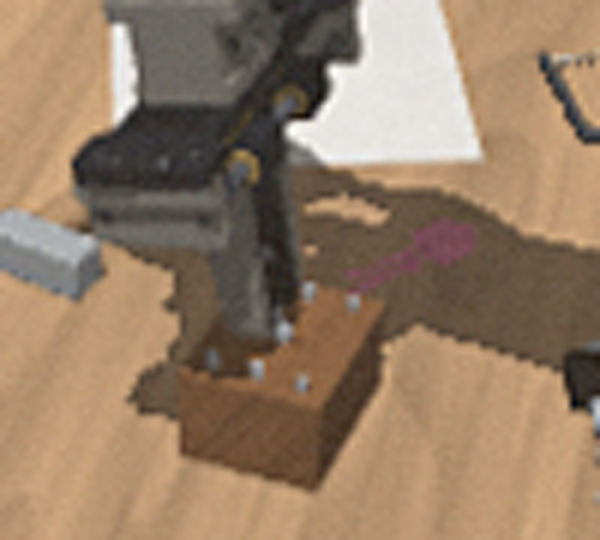

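```bash
python3 -m inch '[{"rot":[0,0,0],"travel":[0,0,0],"fingers":0.5},{"rot":[0,0,0],"travel":[0,0,0],"fingers":0.5},{"rot":[0,0,0],"travel":[0,0,0],"fingers":0.5},{"rot":[0,0,0],"travel":[0,0,0],"fingers":0.5}]' 25
```

```text
clock: 15.25
eef_pos: [0.5424, -0.1802, 0.0626]
orientation: [-0.006, 0.993, -0.064, -0.096]
force: [0.7, 0.6, 2.2]
finger_gap: 0.106
```

Gripped, with a 9.7 mm gap. Drawing the clip out along its axis.

```bash
python3 -m inch '[{"rot":[0,0,0],"travel":[0,0,0],"fingers":0.5},{"rot":[0,0,0],"travel":[0,0,-0.5],"fingers":0.5},{"rot":[0,0,0],"travel":[0,0,-1.5],"fingers":0.5},{"rot":[0,0,0],"travel":[0,0,-3],"fingers":0.5},{"rot":[0,0,0],"travel":[0,0,-5],"fingers":0.5},{"rot":[0,0,0],"travel":[0,0,-8],"fingers":0.5},{"rot":[0,0,0],"travel":[0,0,-11],"fingers":0.5},{"rot":[0,0,0],"travel":[0,0,-12],"fingers":0.5},{"rot":[0,0,0],"travel":[0,0,-12],"fingers":0.5}]' 40
python3 - <<'E'
from h import *
st()
p=cap('wrist','wr12.png')
p=cap('side','s12.png')
goto(.57,.1135,.23,-4.8)
E
```

```text
clock: 16.38
eef_pos: [0.5657, -0.1832, 0.181]
orientation: [-0.005, 0.993, -0.064, -0.096]
force: [0.2, 0.6, -0.1]
finger_gap: 0.103
t16.38 pos [ 0.5657 -0.1832  0.181 ] yaw -7.40 z [-0.1892  0.0226 -0.9817] F [ 0.25  0.61 -0.11] M [-0.03 -0.12 -0.03] gap 9.4
rot [-0.22 11.2  -2.58] travel [ -4.18 -29.43  -4.4 ]
```

View pics/wr12.png

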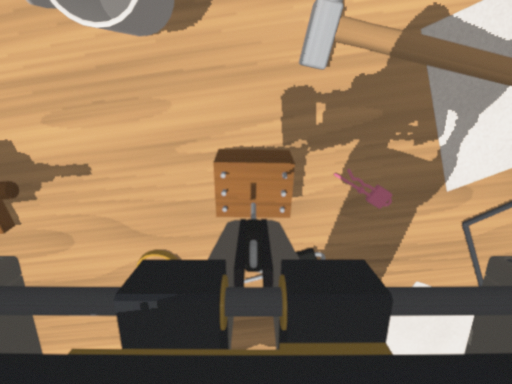

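View pics/s12.png

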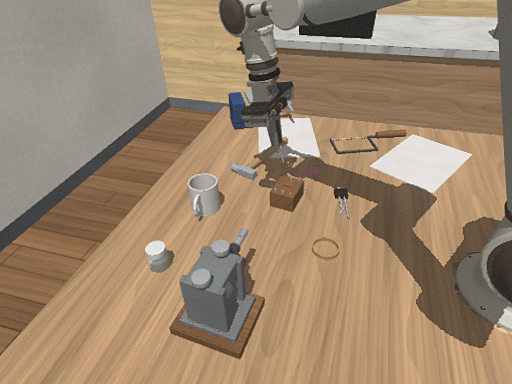

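```bash
python3 -m inch '[{"rot":[0,4,-1],"travel":[-1,-3,-4],"fingers":0.5},{"rot":[0,8,-2],"travel":[-2,-9,-4.4],"fingers":0.5},{"rot":[-0.2,11.2,-2.6],"travel":[-3,-15,-4.4],"fingers":0.5},{"rot":[-0.2,11.2,-2.6],"travel":[-3.7,-21,-4.4],"fingers":0.5},{"rot":[-0.2,11.2,-2.6],"travel":[-4.2,-26,-4.4],"fingers":0.5},{"rot":[-0.2,11.2,-2.6],"travel":[-4.2,-29.4,-4.4],"fingers":0.5},{"rot":[-0.2,11.2,-2.6],"travel":[-4.2,-29.4,-4.4],"fingers":0.5},{"rot":[-0.2,11.2,-2.6],"travel":[-4.2,-29.4,-4.4],"fingers":0.5}]'
python3 - <<'E'
from h import *
np.set_printoptions(precision=4,suppress=True)
st()
p=cap('wrist','wr13.png');a=p['pixels'];cv2.imwrite('pics/wr13z.png',cv2.resize(a[120:290,170:340],None,fx=4,fy=3.5,interpolation=cv2.INTER_CUBIC))
np.savez('wr13',R=p['R'],t=p['t'],K=p['K'],k1=p['k1'])
for l in ['clip_grip','clip_seat','hole_zone']:
    for r in place_of(l,p)[:2]: print(l,round(r['p'],2),w(p,r['location']),proj(p,w(p,r['location'])))
p=cap('side','s13.png');a=p['pixels'];cv2.imwrite('pics/s13z.png',cv2.resize(a[100:270,160:330],None,fx=3.5,fy=3.5,interpolation=cv2.INTER_CUBIC))
np.savez('s13',R=p['R'],t=p['t'],K=p['K'],k1=p['k1'])
for l in ['clip_grip','clip_seat','hole_zone']:
    for r in place_of(l,p)[:2]: print(l,round(r['p'],2),w(p,r['location']),proj(p,w(p,r['location'])))
E
```

```text
clock: 17.48
eef_pos: [0.5697, 0.1122, 0.2298]
orientation: [0.001, 0.999, -0.042, -0.0]
force: [0.2, 0.5, -0.6]
finger_gap: 0.106
t17.48 pos [0.5697 0.1122 0.2298] yaw -4.79 z [-0.0005 -0.001  -1.    ] F [ 0.24  0.47 -0.62] M [ 0.02 -0.   -0.02] gap 9.7
clip_grip 0.91 [0.5726 0.1116 0.2484] [255.1828 241.0143]
clip_grip 0.64 [ 0.3834 -0.2404  0.0126] [481.1019 267.8953]
clip_seat 0.87 [ 0.3706 -0.1879  0.0089] [446.2085 276.1772]
clip_seat 0.74 [0.5601 0.1135 0.206 ] [253.692  232.1845]
hole_zone 0.56 [0.5743 0.1204 0.1171] [245.9433 187.045 ]
clip_grip 0.72 [ 0.3837 -0.2416  0.0106] [340.6004 192.2127]
clip_grip 0.6 [0.5641 0.1135 0.2489] [238.0776 187.7176]
clip_seat 0.7 [ 0.3656 -0.1864  0.0004] [344.5673 207.6677]
clip_seat 0.46 [ 0.5031 -0.3136  0.0031] [304.5803 174.7135]
hole_zone 0.63 [0.5679 0.1219 0.1148] [238.5149 241.069 ]
```

View pics/wr13z.png

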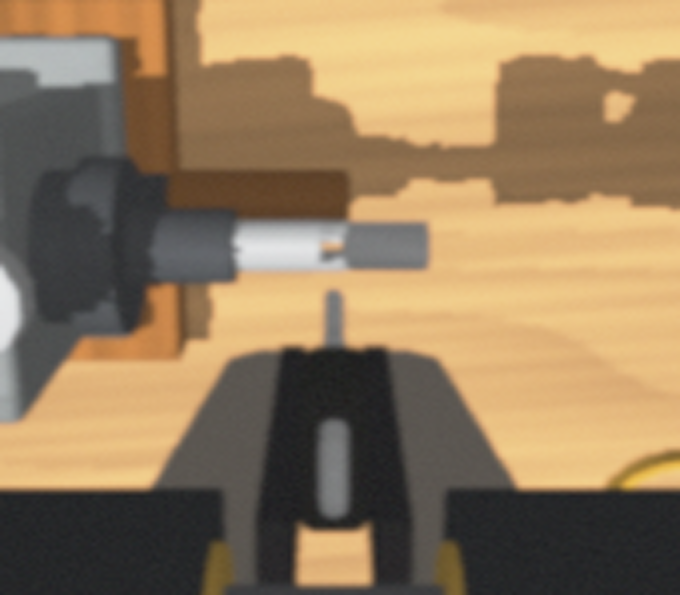

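View pics/s13z.png

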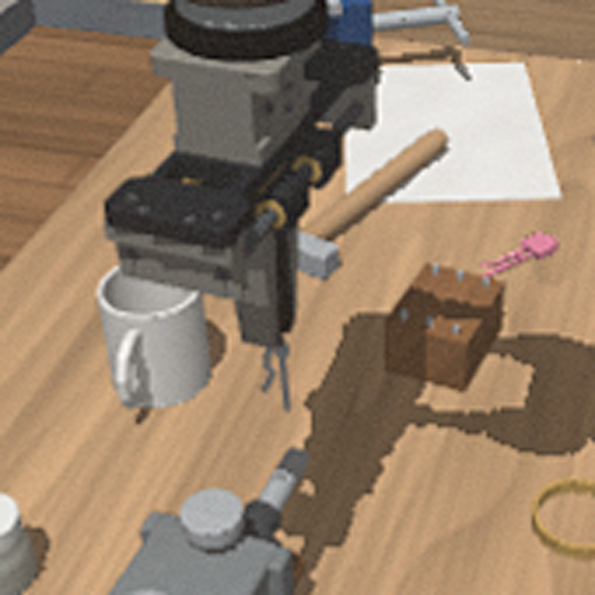

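The held clip shows the straight-leg tip at side zoom (290,410) and one leg at wrist zoom (334,293). The hole is at zoom (332,248). Overlaying the model to check the in-hand pose.

```bash
python3 - <<'E'
from ov import *
pw=dict(np.load('wr13.npz'));ps=dict(np.load('s13.npz'))
T=np.array([.5697,.1122,.2298]);out=[]
for th in (0,3,-3):
    R=clipR(-4.8,th);G=T+R@[0,0,.017]
    a=cv2.imread('pics/s13.png');A=cv2.resize(a[185:225,220:260],None,fx=6.5,fy=6.5,interpolation=cv2.INTER_CUBIC);draw(A,ps,G,R,(220,185),6.5,6.5)
    b=cv2.imread('pics/wr13.png');B=cv2.resize(b[170:235,220:285],None,fx=4,fy=4,interpolation=cv2.INTER_CUBIC);draw(B,pw,G,R,(220,170),4,4)
    out.append(np.vstack([A,B]))
    print(th,[np.round(proj(pw,G+R@np.array(c)/1000),1) for c in[(-5,0,-72),(9,0,-61)]],[np.round(proj(ps,G+R@np.array(c)/1000),1) for c in[(-5,0,-72),(9,0,-61)]])
cv2.imwrite('pics/ov3.png',np.hstack(out))
E
```

```text
0 [array([254.1, 212.9]), array([254.2, 201.3])] [array([239.9, 217. ]), array([233.2, 211.2])]
3 [array([254.1, 216.2]), array([254.2, 203.8])] [array([241.2, 217.2]), array([234.3, 211.7])]
-3 [array([254.1, 209.7]), array([254.2, 198.8])] [array([238.6, 216.7]), array([232.2, 210.8])]
```

View pics/ov3.png

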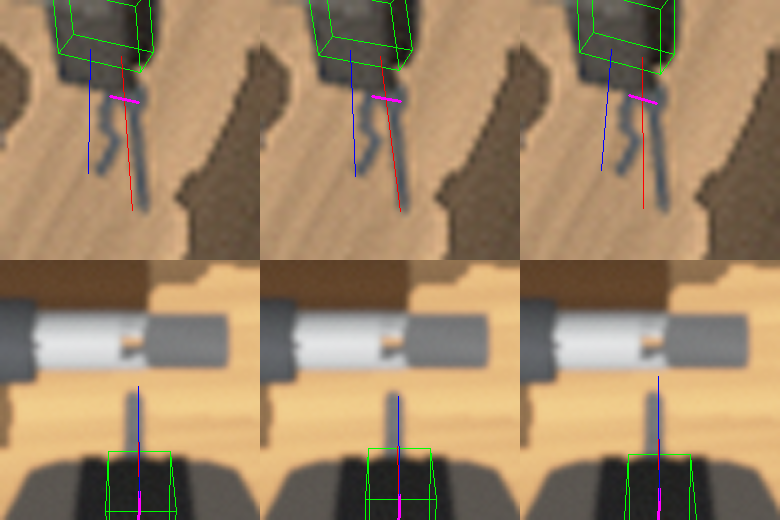

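```bash
python3 - <<'E'
import cv2
a=cv2.imread('pics/s13.png');cv2.imwrite('pics/s13y.png',cv2.resize(a[195:260,215:275],None,fx=9,fy=9,interpolation=cv2.INTER_CUBIC))
E
```

```text
(no output)
```

View pics/s13y.png

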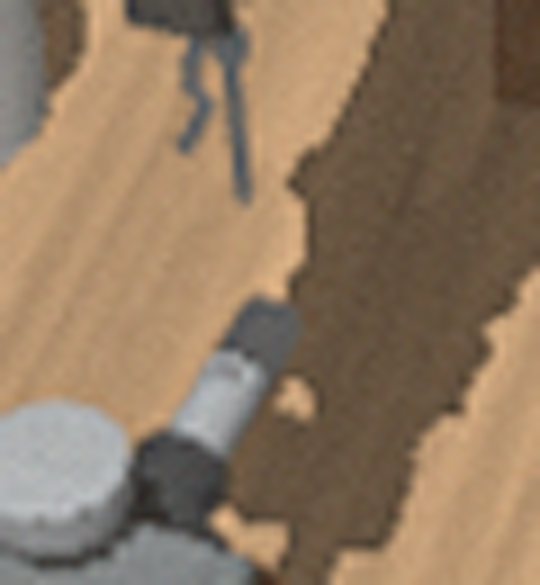

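```bash
python3 - <<'E'
from h import *
np.set_printoptions(precision=4,suppress=True)
p=dict(np.load('s13.npz'));pw=dict(np.load('wr13.npz'))
f=lambda u,v:(215+(u+.5)/9-.5,195+(v+.5)/9-.5)
print('hole side',atz(p,f(232,369),.123))
for z in(.172,.175,.178): print('tip',atz(p,f(243,198),z), 'sprung',atz(p,f(184,148),z+.011))
o,v=ray(p,f(243,198))
for y in(.111,.1125,.114): print('tip@y',o+v*(y-o[1])/v[1])
o,v=ray(p,f(184,148))
for y in(.111,.1125,.114): print('spr@y',o+v*(y-o[1])/v[1])
g=lambda u,v:(170+(u+.5)/4-.5,120+(v+.5)/3.5-.5)
print('hole wr',atz(pw,g(332,248),.123))
print('sprung tip wr',atz(pw,g(334,292),.186))
rs=[ray(p,f(184,148)),ray(pw,g(334,292))];X=tri(rs);print('tri',X,proj(p,X)-f(184,148))
rs=[ray(p,f(232,369)),ray(pw,g(332,248))];X=tri(rs);print('tri hole',X,proj(p,X)-f(232,369))
E
```

```text
hole side [0.5664 0.1132 0.123 ]
tip [0.5631 0.1076 0.172 ] sprung [0.5767 0.1068 0.183 ]
tip [0.5619 0.1108 0.175 ] sprung [0.5754 0.11   0.186 ]
tip [0.5606 0.114  0.178 ] sprung [0.5741 0.1133 0.189 ]
tip@y [0.5618 0.111  0.1752]
tip@y [0.5612 0.1125 0.1766]
tip@y [0.5606 0.114  0.178 ]
spr@y [0.575  0.111  0.1869]
spr@y [0.5744 0.1125 0.1883]
spr@y [0.5738 0.114  0.1897]
hole wr [0.5715 0.1134 0.123 ]
sprung tip wr [0.5773 0.1125 0.186 ]
tri [0.5762 0.1117 0.1865] [-0.6584  0.2753]
tri hole [0.5689 0.1123 0.1204] [-0.9606  0.3671]
```

```bash
python3 -m inch '[{"rot":[0,0,0],"travel":[0.6,-0.1,1.5],"fingers":0.5},{"rot":[0,0,0],"travel":[0.6,-0.1,3],"fingers":0.5},{"rot":[0,0,0],"travel":[0.6,-0.1,4.2],"fingers":0.5},{"rot":[0,0,0],"travel":[0.6,-0.1,4.2],"fingers":0.5},{"rot":[0,0,0],"travel":[0.6,-0.1,4.2],"fingers":0.5}]'
python3 - <<'E'
from h import *
st()
for n,(x0,y0,x1,y1) in {'wrist':(210,150,300,240),'side':(210,190,280,260),'top':(160,170,240,220)}.items():
    p=cap(n,n+'14.png');a=p['pixels'];k=540//(y1-y0)
    cv2.imwrite('pics/'+n+'14z.png',cv2.resize(a[y0:y1,x0:x1],None,fx=k,fy=k,interpolation=cv2.INTER_CUBIC));print(n,k)
    np.savez(n+'14',R=p['R'],t=p['t'],K=p['K'],k1=p['k1'])
E
```

```text
clock: 18.5
eef_pos: [0.5766, 0.1134, 0.1891]
orientation: [0.0, 0.999, -0.042, 0.001]
force: [0.1, 0.4, -0.3]
finger_gap: 0.107
t18.50 pos [0.5766 0.1134 0.1891] yaw -4.78 z [ 1.9e-03 -4.0e-04 -1.0e+00] F [ 0.07  0.36 -0.31] M [ 0.01  0.01 -0.  ] gap 9.8
wrist 6
side 7
top 10
```

View pics/wrist14z.png

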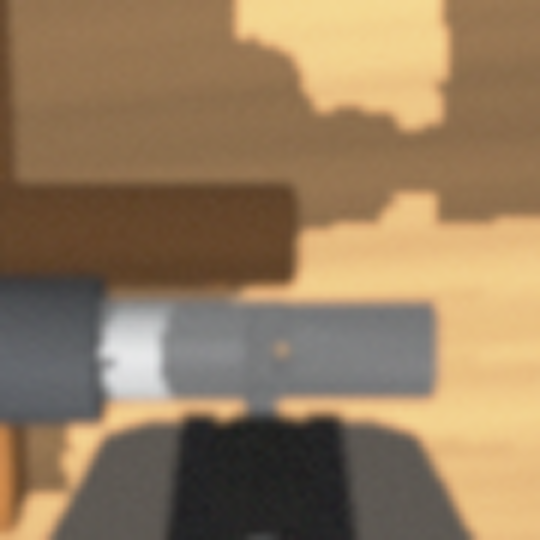

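View pics/side14z.png

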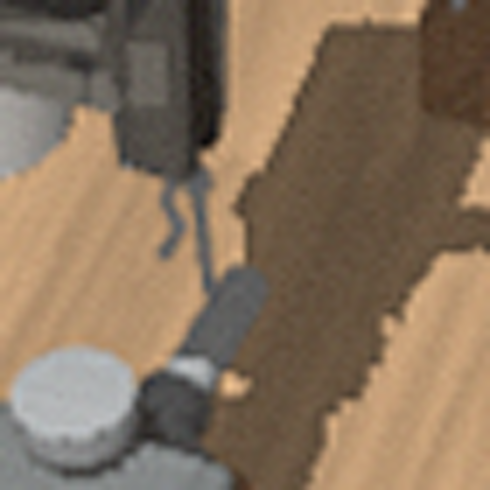

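View pics/top14z.png

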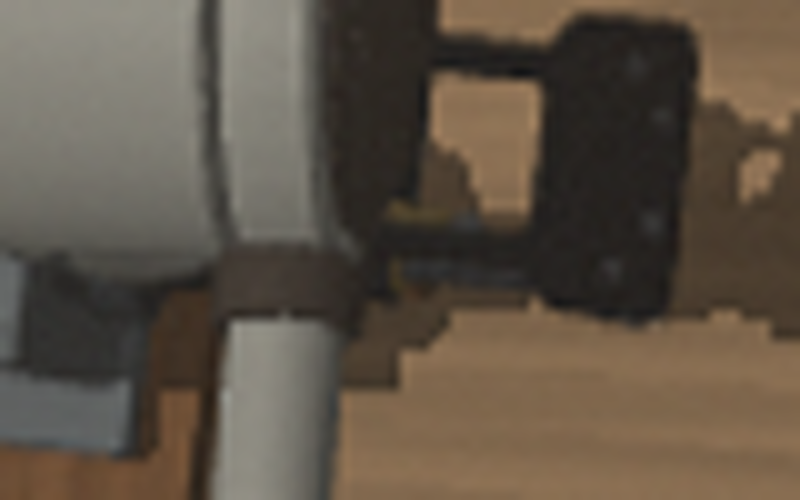

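```bash
python3 - <<'E'
from h import *
np.set_printoptions(precision=4,suppress=True)
p=dict(np.load('side14.npz'));pw=dict(np.load('wrist14.npz'))
f=lambda u,v:(210+(u+.5)/7-.5,190+(v+.5)/7-.5)
o,v=ray(p,f(210,291))
for y in(.112,.1134,.1145): print('tip@y',o+v*(y-o[1])/v[1])
for u,vv in[(190,365),(213,385),(225,272),(266,290),(182,358),(217,368)]: print('edge',u,vv,atz(p,f(u,vv),.115))
o,v=ray(p,f(165,255))
for y in(.112,.1134,.1145): print('spr@y',o+v*(y-o[1])/v[1])
g=lambda u,v:(210+(u+.5)/6-.5,150+(v+.5)/6-.5)
print('axis wr',atz(pw,g(281,350),.115),atz(pw,g(281,302),.115),atz(pw,g(281,397),.115))
print('leg wr',atz(pw,g(263,350),.145))
E
python3 - <<'E'
import cv2
a=cv2.imread('pics/side14.png');cv2.imwrite('pics/side14y.png',cv2.resize(cv2.convertScaleAbs(a[205:255,225:255],alpha=1.6),None,fx=12,fy=12,interpolation=cv2.INTER_CUBIC))
E
```

```text
tip@y [0.5679 0.112  0.1342]
tip@y [0.5673 0.1134 0.1357]
tip@y [0.5669 0.1145 0.1368]
edge 190 365 [0.5708 0.1248 0.115 ]
edge 213 385 [0.5615 0.1308 0.115 ]
edge 225 272 [0.5736 0.084  0.115 ]
edge 266 290 [0.5588 0.0883 0.115 ]
edge 182 358 [0.5741 0.1227 0.115 ]
edge 217 368 [0.5626 0.1239 0.115 ]
spr@y [0.5813 0.112  0.1455]
spr@y [0.5807 0.1134 0.1469]
spr@y [0.5803 0.1145 0.148 ]
axis wr [0.5698 0.1118 0.115 ] [0.5777 0.1111 0.115 ] [0.562  0.1124 0.115 ]
leg wr [0.5799 0.1138 0.145 ]
```

View pics/side14y.png

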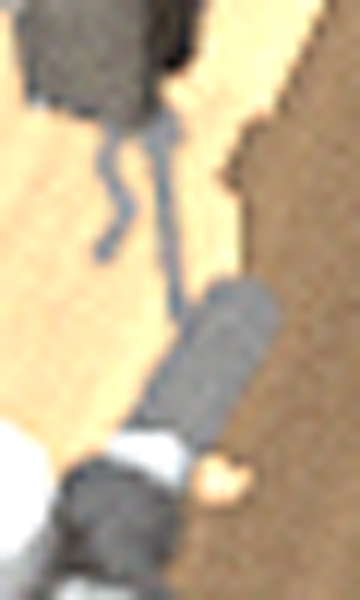

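Leg and hole agree to about 1 mm in both views: side tip at zoom (178,315), and the wrist shows a speck of light through the hole at (281,350). Lowering gently to feel for it.

```bash
python3 -m inch '[{"rot":[0,0,0],"travel":[0.05,0.03,0.3],"fingers":0.5},{"rot":[0,0,0],"travel":[0.05,0.03,0.6],"fingers":0.5},{"rot":[0,0,0],"travel":[0.05,0.03,0.9],"fingers":0.5},{"rot":[0,0,0],"travel":[0.05,0.03,1.0],"fingers":0.5}]'; python3 -m inch '[{"rot":[0,0,0],"travel":[0,0,0.1],"fingers":0.5},{"rot":[0,0,0],"travel":[0,0,0.2],"fingers":0.5}]'; python3 -m inch '[{"rot":[0,0,0],"travel":[0,0,0.1],"fingers":0.5},{"rot":[0,0,0],"travel":[0,0,0.2],"fingers":0.5}]'
```

```text
clock: 19.15
eef_pos: [0.5767, 0.113, 0.1784]
orientation: [0.0, 0.999, -0.042, 0.0]
force: [-0.7, 0.8, -0.3]
finger_gap: 0.105
clock: 19.4
eef_pos: [0.5769, 0.113, 0.1769]
orientation: [0.0, 0.999, -0.042, 0.001]
force: [0.8, -0.3, -1.3]
finger_gap: 0.104
clock: 19.65
eef_pos: [0.5769, 0.113, 0.1748]
orientation: [0.0, 0.999, -0.042, 0.001]
force: [0.5, -0.2, -1.6]
finger_gap: 0.107
```

```bash
python3 -m inch '[{"rot":[0,0,0],"travel":[0,0,0.1],"fingers":0.5},{"rot":[0,0,0],"travel":[0,0,0.2],"fingers":0.5}]'; python3 -m inch '[{"rot":[0,0,0],"travel":[0,0,0.1],"fingers":0.5},{"rot":[0,0,0],"travel":[0,0,0.2],"fingers":0.5}]'
```

```text
clock: 19.9
eef_pos: [0.5769, 0.113, 0.1728]
orientation: [0.0, 0.999, -0.042, 0.001]
force: [1.0, -0.1, -1.7]
finger_gap: 0.102
clock: 20.15
eef_pos: [0.5769, 0.113, 0.1708]
orientation: [0.0, 0.999, -0.042, 0.001]
force: [0.1, -0.5, -0.2]
finger_gap: 0.107
```

```bash
python3 -m inch '[{"rot":[0,0,0],"travel":[0,0,0.15],"fingers":0.5},{"rot":[0,0,0],"travel":[0,0,0.3],"fingers":0.5}]'; python3 - <<'E'
from h import *
st();A=[]
for n,(x0,y0,x1,y1) in {'wrist':(210,150,300,240),'side':(215,200,265,250)}.items():
    p=cap(n);a=p['pixels'];A.append(cv2.resize(cv2.convertScaleAbs(a[y0:y1,x0:x1],alpha=1.5),(400,400),interpolation=cv2.INTER_CUBIC))
cv2.imwrite('pics/v15.png',np.hstack(A))
E
```

```text
clock: 20.4
eef_pos: [0.5769, 0.113, 0.1677]
orientation: [0.0, 0.999, -0.042, 0.001]
force: [-0.4, -0.8, -0.5]
finger_gap: 0.106
t20.40 pos [0.5769 0.113  0.1677] yaw -4.78 z [ 1.4e-03 -4.0e-04 -1.0e+00] F [-0.43 -0.79 -0.53] M [ 0.01  0.02 -0.01] gap 9.8
```

View pics/v15.png

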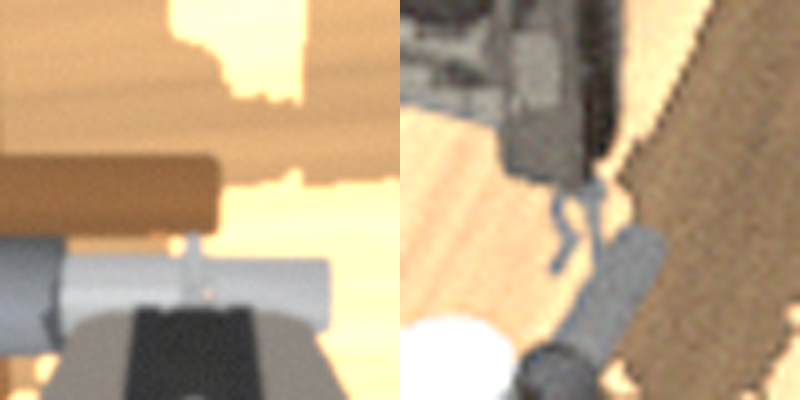

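```bash
python3 - <<'E'
from h import *
p=cap('side');a=p['pixels'][220:250,228:258]
g=cv2.resize(a,(600,600),interpolation=cv2.INTER_CUBIC).astype(float)
g=np.clip((g-60)*2.6,0,255).astype(np.uint8)
T=np.array([.5769,.1130,.1677])
cv2.imwrite('pics/v16.png',g)
E
```

```text
(no output)
```

View pics/v16.png

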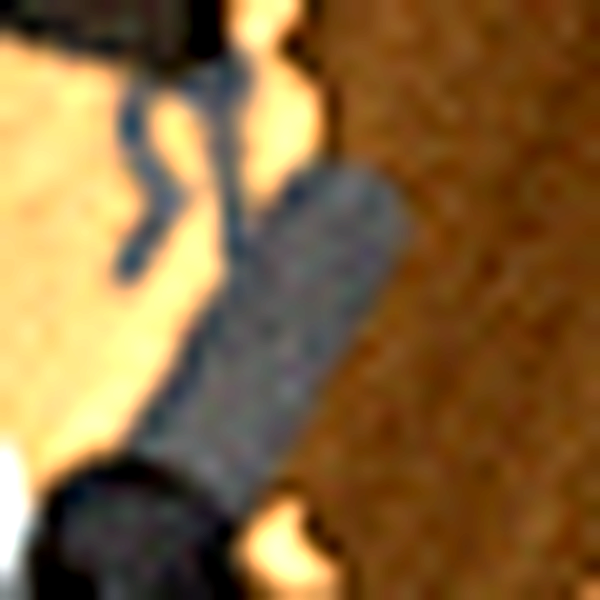

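```bash
python3 -m inch '[{"rot":[0,0,0],"travel":[0,0,0.15],"fingers":0.5},{"rot":[0,0,0],"travel":[0,0,0.3],"fingers":0.5}]';python3 -m inch '[{"rot":[0,0,0],"travel":[0,0,0.1],"fingers":0.5},{"rot":[0,0,0],"travel":[0,0,0.2],"fingers":0.5}]'; python3 -c "
from h import *
st()"
```

```text
clock: 20.8
eef_pos: [0.5769, 0.113, 0.1648]
orientation: [0.0, 0.999, -0.042, 0.001]
force: [0.4, -0.8, -1.3]
finger_gap: 0.103
clock: 21.05
eef_pos: [0.5769, 0.113, 0.1628]
orientation: [0.0, 0.999, -0.042, 0.001]
force: [0.0, -0.1, -0.9]
finger_gap: 0.101
t21.05 pos [0.5769 0.113  0.1628] yaw -4.78 z [ 1.4e-03 -4.0e-04 -1.0e+00] F [ 0.05 -0.06 -0.88] M [0.03 0.03 0.03] gap 9.3
```

Tip should now be 15 mm below the shaft top with no force. A sideways nudge will confirm that it's captured.

```bash
python3 -m inch '[{"rot":[0,0,0],"travel":[-0.1,0,0],"fingers":0.5},{"rot":[0,0,0],"travel":[-0.2,0,0],"fingers":0.5}]'; python3 -m inch '[{"rot":[0,0,0],"travel":[0.2,0,0],"fingers":0.5},{"rot":[0,0,0],"travel":[0.4,0,0],"fingers":0.5}]';python3 -m inch '[{"rot":[0,0,0],"travel":[-0.2,0.1,0],"fingers":0.5},{"rot":[0,0,0],"travel":[-0.2,0.2,0],"fingers":0.5}]';python3 -m inch '[{"rot":[0,0,0],"travel":[0,-0.2,0],"fingers":0.5},{"rot":[0,0,0],"travel":[0,-0.4,0],"fingers":0.5}]'
```

```text
clock: 21.3
eef_pos: [0.5754, 0.1131, 0.1629]
orientation: [0.0, 0.999, -0.042, 0.002]
force: [2.6, 0.5, -2.3]
finger_gap: 0.106
clock: 21.55
eef_pos: [0.5784, 0.1129, 0.1628]
orientation: [0.0, 0.999, -0.042, -0.0]
force: [-3.0, 1.2, 0.8]
finger_gap: 0.108
clock: 21.8
eef_pos: [0.5767, 0.111, 0.1629]
orientation: [0.0, 0.999, -0.042, 0.001]
force: [-0.6, 1.0, -1.1]
finger_gap: 0.106
clock: 22.05
eef_pos: [0.5771, 0.114, 0.1629]
orientation: [0.002, 0.999, -0.042, 0.001]
force: [-1.1, -6.2, -0.9]
finger_gap: 0.108
```

The leg is captured: there's resistance both ways in x, and the y play is centred near 0.112. Centring, then pressing down.

```bash
python3 -m inch '[{"rot":[0,0,0],"travel":[-0.02,0.3,0],"fingers":0.5},{"rot":[0,0,0],"travel":[-0.02,0.3,0],"fingers":0.5}]'; python3 -m inch '[{"rot":[0,0,0],"travel":[0,0,0.15],"fingers":0.5},{"rot":[0,0,0],"travel":[0,0,0.3],"fingers":0.5}]';  python3 -m inch '[{"rot":[0,0,0],"travel":[0,0,0.1],"fingers":0.5},{"rot":[0,0,0],"travel":[0,0,0.2],"fingers":0.5}]'; python3 -m inch '[{"rot":[0,0,0],"travel":[0,0,0.1],"fingers":0.5},{"rot":[0,0,0],"travel":[0,0,0.2],"fingers":0.5}]'
```

```text
clock: 22.3
eef_pos: [0.5766, 0.1123, 0.1629]
orientation: [-0.0, 0.999, -0.042, 0.001]
force: [-0.1, -0.4, -0.8]
finger_gap: 0.103
clock: 22.55
eef_pos: [0.5766, 0.1122, 0.1597]
orientation: [0.0, 0.999, -0.042, 0.001]
force: [-0.2, 0.1, -1.1]
finger_gap: 0.107
clock: 22.8
eef_pos: [0.5766, 0.1121, 0.1578]
orientation: [0.0, 0.999, -0.042, 0.001]
force: [-0.3, 0.1, -0.2]
finger_gap: 0.107
clock: 23.05
eef_pos: [0.5766, 0.112, 0.1558]
orientation: [0.0, 0.999, -0.042, 0.001]
force: [-0.3, -0.1, -1.3]
finger_gap: 0.105
```

```bash
python3 -m inch '[{"rot":[0,0,0],"travel":[0,0,0.15],"fingers":0.5},{"rot":[0,0,0],"travel":[0,0,0.3],"fingers":0.5}]';  python3 -m inch '[{"rot":[0,0,0],"travel":[0,0,0.1],"fingers":0.5},{"rot":[0,0,0],"travel":[0,0,0.2],"fingers":0.5}]'; python3 -m inch '[{"rot":[0,0,0],"travel":[0,0,0.1],"fingers":0.5},{"rot":[0,0,0],"travel":[0,0,0.2],"fingers":0.5}]'
```

```text
clock: 23.3
eef_pos: [0.5766, 0.1121, 0.1527]
orientation: [0.0, 0.999, -0.042, 0.001]
force: [-0.4, -0.6, -0.6]
finger_gap: 0.107
clock: 23.55
eef_pos: [0.577, 0.112, 0.1512]
orientation: [0.0, 0.999, -0.042, 0.001]
force: [1.3, -0.3, 0.4]
finger_gap: 0.106
clock: 23.8
eef_pos: [0.5774, 0.112, 0.1497]
orientation: [0.0, 0.999, -0.042, 0.002]
force: [0.6, 0.4, 5.1]
finger_gap: 0.103
```

```bash
python3 -m inch '[{"rot":[0,0,0],"travel":[0,0,0.1],"fingers":0.5},{"rot":[0,0,0],"travel":[0,0,0.15],"fingers":0.5}]';  python3 -m inch '[{"rot":[0,0,0],"travel":[0,0,0.1],"fingers":0.5},{"rot":[0,0,0],"travel":[0,0,0.15],"fingers":0.5}]'
```

```text
clock: 24.05
eef_pos: [0.5776, 0.112, 0.1491]
orientation: [0.0, 0.999, -0.042, 0.002]
force: [-1.0, 0.1, 10.0]
finger_gap: 0.106
clock: 24.3
eef_pos: [0.5774, 0.1121, 0.1472]
orientation: [0.0, 0.999, -0.042, 0.002]
force: [0.3, 0.3, 2.3]
finger_gap: 0.108
```

```bash
python3 -m inch '[{"rot":[0,0,0],"travel":[0,0,0.1],"fingers":0.5},{"rot":[0,0,0],"travel":[0,0,0.2],"fingers":0.5}]';  python3 -m inch '[{"rot":[0,0,0],"travel":[0,0,0.1],"fingers":0.5},{"rot":[0,0,0],"travel":[0,0,0.2],"fingers":0.5}]';  python3 -m inch '[{"rot":[0,0,0],"travel":[0,0,0.1],"fingers":0.5},{"rot":[0,0,0],"travel":[0,0,0.2],"fingers":0.5}]'
```

```text
clock: 24.55
eef_pos: [0.5772, 0.112, 0.1439]
orientation: [0.0, 0.999, -0.042, 0.001]
force: [3.3, -0.5, 2.0]
finger_gap: 0.104
clock: 24.8
eef_pos: [0.577, 0.1119, 0.1418]
orientation: [0.0, 0.999, -0.042, 0.001]
force: [3.0, -0.9, 2.0]
finger_gap: 0.101
clock: 25.05
eef_pos: [0.5764, 0.112, 0.1394]
orientation: [0.0, 0.999, -0.042, 0.0]
force: [3.3, -0.6, -0.4]
finger_gap: 0.105
```

```bash
python3 -m inch '[{"rot":[0,0,0],"travel":[0,0,0.1],"fingers":0.5},{"rot":[0,0,0],"travel":[0,0,0.15],"fingers":0.5}]';  python3 -m inch '[{"rot":[0,0,0],"travel":[0,0,0.1],"fingers":0.5},{"rot":[0,0,0],"travel":[0,0,0.15],"fingers":0.5}]'
```

```text
clock: 25.3
eef_pos: [0.5761, 0.1121, 0.1378]
orientation: [0.0, 0.999, -0.042, -0.0]
force: [2.9, -0.4, -1.2]
finger_gap: 0.109
clock: 25.55
eef_pos: [0.5758, 0.1121, 0.1364]
orientation: [0.0, 0.999, -0.042, -0.0]
force: [-1.0, -0.5, -1.1]
finger_gap: 0.107
```

Past the spring peak with low force. Continuing in 1 mm steps to find the collar stop.

```bash
for i in 1; do python3 -m inch '[{"rot":[0,0,0],"travel":[0,0,0.05],"fingers":0.5},{"rot":[0,0,0],"travel":[0,0,0.1],"fingers":0.5}]'; done; python3 -m inch '[{"rot":[0,0,0],"travel":[0,0,0.05],"fingers":0.5},{"rot":[0,0,0],"travel":[0,0,0.1],"fingers":0.5}]'; python3 -m inch '[{"rot":[0,0,0],"travel":[0,0,0.05],"fingers":0.5},{"rot":[0,0,0],"travel":[0,0,0.1],"fingers":0.5}]'
```

```text
clock: 25.8
eef_pos: [0.5761, 0.1121, 0.1357]
orientation: [0.0, 0.999, -0.042, 0.0]
force: [-1.2, 0.2, 1.4]
finger_gap: 0.106
clock: 26.05
eef_pos: [0.5763, 0.1121, 0.1355]
orientation: [0.0, 0.999, -0.042, 0.0]
force: [-3.9, 0.3, 7.7]
finger_gap: 0.102
clock: 26.3
eef_pos: [0.5764, 0.1121, 0.1352]
orientation: [0.0, 0.999, -0.042, 0.0]
force: [-6.3, -0.1, 10.3]
finger_gap: 0.106
```

The collar met the shaft at TCP z 0.1355, against 0.136 predicted. Relaxing the load and checking before release.

```bash
python3 -m inch '[{"rot":[0,0,0],"travel":[0,0,-0.2],"fingers":0.5},{"rot":[0,0,0],"travel":[0,0,-0.2],"fingers":0.5}]'; python3 - <<'E'
from h import *
st();A=[]
for n,(x0,y0,x1,y1) in {'wrist':(210,170,300,260),'side':(215,200,265,250)}.items():
    p=cap(n);a=p['pixels'];A.append(cv2.resize(cv2.convertScaleAbs(a[y0:y1,x0:x1],alpha=1.5),(400,400),interpolation=cv2.INTER_CUBIC))
cv2.imwrite('pics/v17.png',np.hstack(A))
E
```

```text
clock: 26.55
eef_pos: [0.5769, 0.112, 0.1358]
orientation: [0.0, 0.999, -0.042, 0.001]
force: [0.1, 0.6, 1.5]
finger_gap: 0.106
t26.55 pos [0.5769 0.112  0.1358] yaw -4.78 z [ 2.1e-03 -4.0e-04 -1.0e+00] F [0.09 0.56 1.54] M [0.03 0.   0.03] gap 9.8
```

View pics/v17.png

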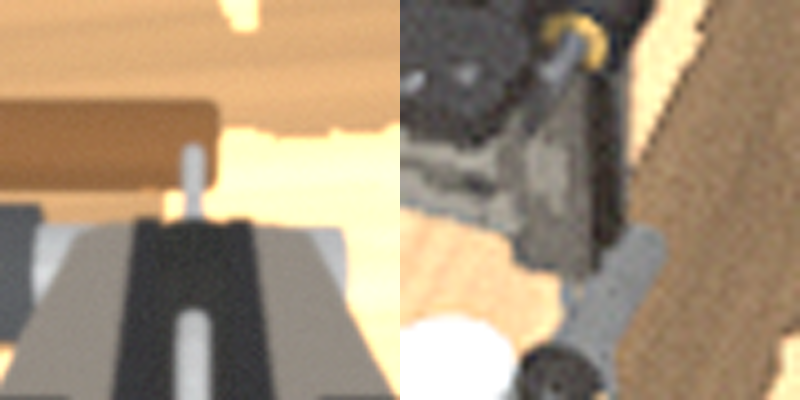

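Sprung leg is beyond the shaft at (193,180). Releasing and rising.

```bash
python3 -m inch '[{"rot":[0,0,0],"travel":[0,0,0],"fingers":2.6},{"rot":[0,0,0],"travel":[0,0,0],"fingers":2.6},{"rot":[0,0,0],"travel":[0,0,0],"fingers":2.6},{"rot":[0,0,0],"travel":[0,0,0],"fingers":2.6},{"rot":[0,0,0],"travel":[0,0,-2],"fingers":2.6},{"rot":[0,0,0],"travel":[0,0,-6],"fingers":2.6},{"rot":[0,0,0],"travel":[-8,2,-9],"fingers":2.6},{"rot":[0,0,0],"travel":[-8,2,-9],"fingers":2.6},{"rot":[0,0,0],"travel":[-8,2,-9],"fingers":2.6}]'; python3 - <<'E'
from h import *
np.set_printoptions(precision=4,suppress=True)
st();A=[]
for n,(x0,y0,x1,y1) in {'wrist':(180,60,310,190),'side':(205,200,265,260)}.items():
    p=cap(n,n+'18.png');a=p['pixels'];A.append(cv2.resize(a[y0:y1,x0:x1],(400,400),interpolation=cv2.INTER_CUBIC))
    for l in ['clip_grip','clip_seat','crank_face','hole_zone']:
        for r in place_of(l,p)[:3]: print(n,l,round(r['p'],2),w(p,r['location']))
cv2.imwrite('pics/v18.png',np.hstack(A))
E
```

```text
clock: 27.78
eef_pos: [0.495, 0.0988, 0.2268]
orientation: [0.0, 0.999, -0.042, 0.002]
force: [0.6, 1.2, -0.1]
finger_gap: 0.281
t27.77 pos [0.495  0.0988 0.2268] yaw -4.79 z [ 0.0039 -0.0005 -1.    ] F [ 0.61  1.21 -0.12] M [ 0.03 -0.02  0.02] gap 25.9
wrist clip_grip 0.62 [0.5821 0.1154 0.1521]
wrist clip_seat 0.72 [0.5678 0.1157 0.1135]
wrist clip_seat 0.68 [ 0.3695 -0.1896  0.0059]
wrist crank_face 0.85 [0.5776 0.173  0.1333]
wrist hole_zone 0.96 [0.5725 0.117  0.1144]
side clip_grip 0.67 [ 0.3845 -0.2406  0.0079]
side clip_grip 0.52 [0.5756 0.1151 0.1537]
side clip_grip 0.41 [ 0.475  -0.3439  0.0072]
side clip_seat 0.78 [ 0.3668 -0.188   0.0021]
side clip_seat 0.66 [ 0.5034 -0.3136  0.0041]
side clip_seat 0.62 [0.572  0.1105 0.1141]
side crank_face 0.55 [0.5708 0.1653 0.1328]
side hole_zone 0.9 [0.5648 0.1222 0.1153]
```

View pics/v18.png

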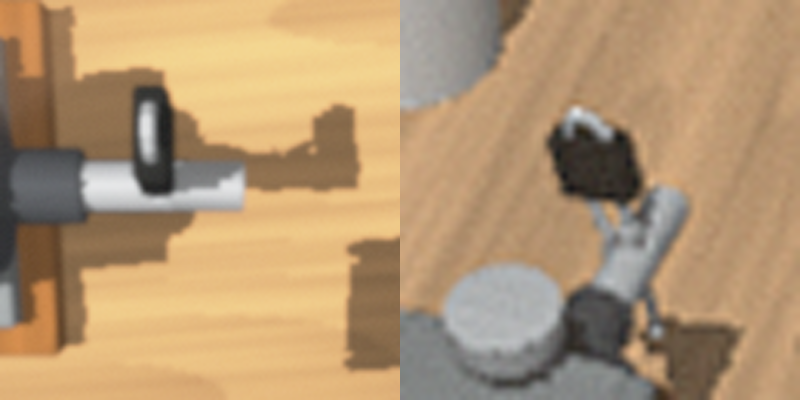

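```bash
python3 - <<'E'
from ov import *
P=[]
for n,(x0,y0,x1,y1) in {'wrist':(180,60,260,140),'side':(220,205,260,255)}.items():
    p=cap(n);P.append((p,x0,y0,x1,y1))
out=[]
H=np.array([.5703,.1122,.115])
for th in (0,7,13):
    R=clipR(-4.8,th);G=H-R@np.array([-.005,0,-.038]);col=[]
    for p,x0,y0,x1,y1 in P:
        k=260/(x1-x0);A=cv2.resize(p['pixels'][y0:y1,x0:x1],None,fx=k,fy=k,interpolation=cv2.INTER_CUBIC);draw(A,p,G,R,(x0,y0),k,k);col.append(A)
    out.append(np.vstack(col))
I=np.hstack(out);cv2.imwrite('pics/v19.png',I);print(I.shape)
E
```

```text
(585, 780, 3)
```

View pics/v19.png

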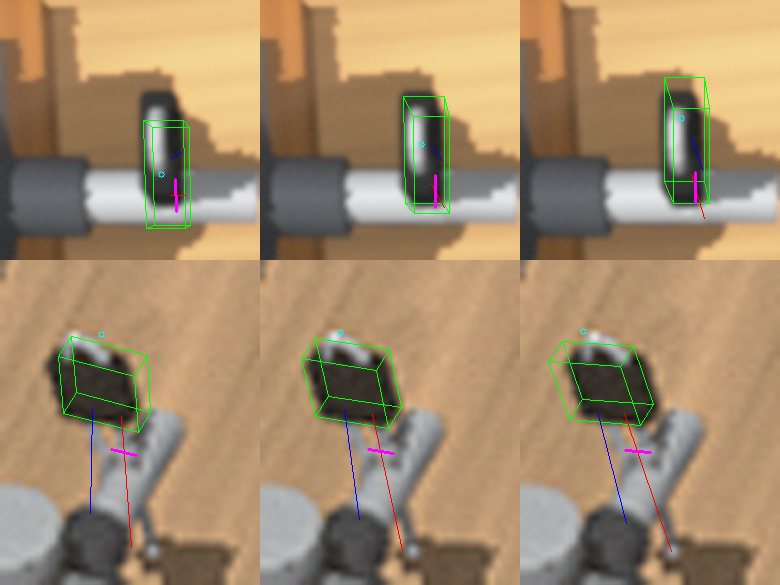

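Both views fit the clip seated with a lean of about 7° within the hole's play, well inside 0.35 rad. The leg end shows below the shaft at (150,552), and the crank is home. Handing in.

```bash
python3 -c "
from h import *
p=cap('side','s20.png');st();print(job_done())"
```

```text
t28.43 pos [0.4952 0.0988 0.2257] yaw -4.78 z [ 1.3e-03 -4.0e-04 -1.0e+00] F [ 1.14  0.26 -0.14] M [ 0.04 -0.02  0.01] gap 26.1
the job is handed in; nothing more can be done
None
```

View pics/s20.png

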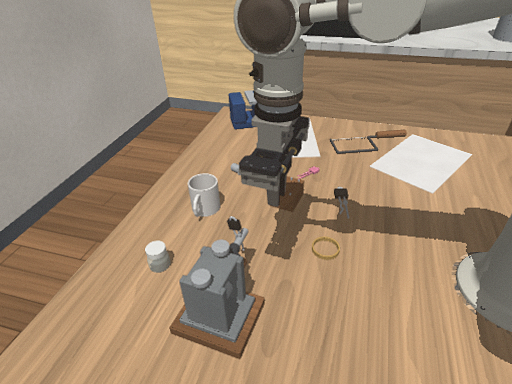

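The crank is home and the hairpin clip is on the shaft and released. I handed the job in at about 28 s; no verdict comes back.

- **Crank:** I pushed it until it stalled at about 11 N, with the face where home was expected.
- **Clip:** It was leaning about 11° in the rack, so I gripped it along that lean and drew it out.
- **Cross-hole:** I saw it in the wrist picture, then confirmed the leg was in it with small sideways nudges (about 3–6 N).
- **Pressing on:** The force rose to about 10 N as the spring passed over the shaft and then dropped. The collar stopped within 1 mm of the predicted height, at about 12 N.

**Last checks**
- The networks put `clip_seat` 113.5 to 114.1 mm above the bench, against 115 mm for the shaft axis.
- The leg tip shows below the shaft in the side picture.
- The clip leans about 7° within the hole's play, which is about 0.12 rad against the 0.35 rad limit.
- The bystanders in the last side picture look where they were, except the hammer, which the arm hides there. The robot touches nothing.

**Disagreements and gaps**
- The cameras differed by 4 to 6 mm in x on the clip, and on the crank face by about 8 mm along the shaft and 7 mm across it. I relied on the felt contacts there.
- The spring angle could not be measured directly. I judged it closed from the force drop and the pictures.

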